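# Make up the dip-tube compression fitting on a bench fermenter

## Task

Make up the dip-tube fitting on the fermenter's head plate: run its big hexagon nut down clockwise with the gripper until it is just finger-tight, and no further. Then fit the large open-ended spanner to the nut and pull the nut round a quarter turn more, without leaning on the vessel. Lay the spanner flat on the grey bench mat again and let go, and leave everything else on the bench where it is.

Things in the scene. Friction and masses are not known exactly. Their poses are not given: they have to be found in the camera images.
- nut: plain steel hexagon nut round the upright dip tube: 30 mm across flats, 34.6 over corners, 21 mm high with its 2 mm crown. Origin on its axis at its underside, 178 mm above the bench, z up; flats face its own +-y and every 60 degrees on. Turns about the vertical, clockwise from above tightens, height constant. Starts 50 to 110 degrees short of finger-tight, running drag about 0.15 N m
- nut_mark (a point): small black dot on the nut's top face, 11.5 mm from its axis on the nut's -x side; goes round with the nut. Where the nut comes tight cannot be seen and must be felt: there the torque climbs within 4 degrees from 0.15 to a steady 0.7 N m, at which the ferrules are driven round and stay. Let go, the nut springs back up to 5 degrees. Anticlockwise 0.15 N m loosens it
- front_ferrule: steel ring gripping the tube, inside the nut and hidden by it; stands still until the nut is tight and torque passes 0.7 N m, then is driven round with it and stays. Origin on the nut's axis at the height of the nut's underside
- front_edge (a point): a point on the front ferrule's rim, 9.5 mm from the axis and 4 mm above the nut's underside; hidden in the nut
- back_edge (a point): point on the rim of the hidden back ferrule, a springy ring on the front one, 9.5 mm from the axis; at the front ferrule's -x side when no load is on it, carried clockwise from there 1 degree for each 0.14 N m with which the nut bears on it
- gland: fixed round steel fitting under the nut (44 mm wide at its foot, 35 mm above), on the head plate. Origin on the nut's axis on the plate, 26 mm below the nut's underside. The 16 mm dip tube stands through it and the nut and ends 27 mm above the nut's crown (226 mm above the bench)
- fermenter: bench fermenter: glass jar 120 mm wide on a steel foot ring of 170 mm, steel head plate 166 mm wide with its top 152 mm above the bench; fixed. Origin at its centre on the bench. The fitting with the nut stands 45 mm from the centre towards its own -x; the other fittings on the plate are smaller, lower (at most 34 mm above the plate) and 45 mm or more from the nut's axis
- spanner_large: the larger of two flat steel open-ended spanners on the mat: 10 mm thick, 219 mm long, head 58 mm wide, parallel handle 20 mm wide, about 0.3 kg. Origin in the middle of the jaw, on the underside; x out of the open jaw, handle to -x, tail 205 mm from the origin. Jaw 31.5 mm wide and straight, tips 14 mm ahead of the origin, flat floor 19 mm behind it
- spanner_large_grip (a point): middle of the large spanner's handle, at half its thickness, 100 mm behind the jaw's middle; axes as the spanner's. The balance point is about 88 mm behind the jaw's middle. Fully on, the jaw's floor meets a nut corner with the nut's axis within 2 mm of the jaw's middle; the nut has some 5 degrees of play each way in the jaw
- spanner_small: the smaller spanner, 159 mm long, jaw 20.5 mm, 7 mm thick: too small for the nut, leave it alone. Origin in the middle of its jaw, on the underside; handle to -x. The two spanners may lie either way about, side by side some 100 mm apart
- mat: thin grey bench mat, 300 mm along its x, 230 mm along its y, 3 mm thick, fixed; origin at its centre on the bench
- spare_ferrule: brass ring of 28 mm on the mat near the spanners' tails; leave it alone
- dish0: covered petri dish with green-brown mould, 90 mm wide and 18 mm high, between the robot and the fermenter; leave it alone
- dish1: covered petri dish with green-brown mould, 90 mm wide and 18 mm high, to the left; leave it alone
- dish2: covered petri dish with green-brown mould, 90 mm wide and 18 mm high, to the left, farther out; leave it alone
- dish_lid: spare clear dish lid, 94 mm wide and 8 mm high, far left; leave it alone
- marker: white marker pen with a black cap, 130 mm long, lying left of the robot; leave it alone

How it is judged:
By the outcome, as a careful person would: the job done as asked, in the order asked, and still so for the second after the job is handed in, with the robot touching nothing.
It also fails if it takes over 72 s, if anything falls off the work surface, if the arm or the gripper's body presses on something with over 40 N, if the wrist force passes 120 N, or if a joint passes its speed limit or range.

## Robot

A 7-joint arm with a two-finger parallel gripper is mounted at the origin on the work surface. World frame = base frame: x ahead of the robot, y to its left, z up, the work surface at z = 0. Lengths are in m, angles in degrees, forces in N, time in s.
With the tool pointing down it reaches from about 0.4 to 0.925 m from the base axis. Payload 4.1 kg.
Tool frame: the origin (TCP) lies on the centre line of the jaws, within the pads' length; the fingertips stand 17 mm ahead of it and the grasp point (between the pads) lies 2 mm behind it (arm.tips_ahead is the distance from the TCP to the fingertips, in m); y points along the fingers, z is the direction in which the jaws open and shut, and the axes are right-handed (so a half turn about y gives the same grasp; the last joint's range is limited). The gripper opens to 85 mm and grips with 20 to 120 N. Pads are 22 mm wide; open, the fingers measure 114 mm over their backs; the gripper's body (76 mm by 85 mm) begins 54 mm behind the grasp point. The pads swing forward as they close: fully open they stand 13 mm farther back than shut.
Start: joints at [-72.365, 22.827, 2.584, 88.041, -1.071, 69.15, -2.905], TCP at [0.257, 0.597, 0.248] pointing down, gripper open.
Joint ranges: [-161.44, 161.44], [-28.35, 127.94], [-78.24, 83.42], [0, 140.83], [-78.03, 258.03], [13.02, 114.36], [-168.23, 168.23]. Speed limits (degrees/s): [147.25, 147.25, 180, 180, 180, 180, 180].

## Interface

Orientations are given as a 3x3 rotation matrix whose columns are the frame's x, y, z axes.
In Python, from workcell import sensors, viewer, arm gives the robot as it stands.
- The arm moves only by the tool carry_out, never from a script. Its arguments are lists of equal length, an entry for each row: "delta_pos": the shift along the tool's x, y, z in units of 60 mm (1.0 is 60 mm), a list of three; "delta_rot": the turn, a rotation vector about the tool's x, y, z in rad, a list of three; "grip": the opening, from -1 (shut) to 1 (fully open). A call has 1 to 12 rows; each row is the pose to reach, as a shift and turn from the pose commanded when the call began, along the tool's axes at that moment; what a row does not reach only later rows make up. A row lasts 1/8 s, in which the tool goes at most 62.5 mm and 10.7 degrees, less where a joint would pass 70% of its speed; a pose out of reach is approached as far as the arm can. A call with a gripper value outside its range is refused whole. The fingers move at their own pace and stop on an object; "force" is the grip in N (left out, the last holds). Time passes only in rows, so rows that repeat a pose let the fingers close. It gives the time, the measured TCP pose, the force and the opening at its end, in the units of the state.
- sensors.state(): the state, without advancing time (a new reading comes with each control period).
- viewer.capture(name): name is "scene" or "side" or "wrist"; returns a dict with "pixels" (480x640x3 uint8, red, green, blue), "range_z" (480x640 float32, m along the optical axis (not along the pixel's ray), 0 where there is no reading), "mtx" (3x3 intrinsics, pixels), "distortion" ([k1, k2, p1, p2, k3] as OpenCV has them; the pictures are not rectified), "view" (4x4, takes a point from world to camera coordinates). Camera axes: x right, y down, z forward; pixel columns grow to the right and rows downward; lengths in m; the calibration is good to about 2 mm. A picture is of the moment at which its call begins.
- arm.finish_job(): hands the job in, once; it reports no verdict.
The state is a dict: "t": time; "qpos": joint angles; "joint_vel": joint speeds; "effort": joint torques, N m; "tcp_pos": TCP position; "tool_rot": TCP orientation; "wrist_force": force on the tool from outside, world axes, zero at the start; "wrist_torque": the same for the moment, N m; "grip_width": finger opening in m.
Only numpy, scipy, OpenCV 4.12 (cv2) and the standard library are available. Lean on these libraries where they do the work, as an engineer would, in place of code of your own. Each camera call takes 0.05 s, during which the arm holds its last target. There are 200 camera calls.

## Working session

There is one attempt and no reset: what is moved stays moved. The work goes in short steps, Python scripts to look and compute and a tool call to move; the robot and the scene stay as the last step left them, time stands still between calls to the robot, and variables do not carry over. Pictures are saved under pics/ and viewed, about 8 in all and at most 12, crops included, and the job is handed in when it is done.

Besides the shell and the picture viewer there is one more tool, called after "Emit:" by a JSON object that holds its "op" and its "data". carry_out: Moves the arm, as the interface text tells. Its arguments: {"type":"object","properties":{"delta_pos":{"type":"array"},"delta_rot":{"type":"array"},"grip":{"type":"array"},"force":{"type":"number"}},"required":["delta_pos","delta_rot","grip"]}

```bash
mkdir -p pics; ls; python3 - <<'E'
from workcell import sensors, viewer, arm
import cv2,numpy as np
s=sensors.state()
for k,v in s.items(): print(k,np.round(v,3).tolist())
ims=[]
for n in ["scene","side","wrist"]:
    c=viewer.capture(n); np.savez(f"{n}0.npz",**c); ims.append(c["pixels"][:,:,::-1])
    print(n,np.round(c["mtx"],1).tolist(),np.round(c["distortion"],3),np.round(c["view"],3).tolist())
cv2.imwrite("pics/a.png",ims[0]); cv2.imwrite("pics/b.png",ims[1])
E
```

```text
pics
t 0.0
qpos [-72.363, 22.873, 2.581, 88.113, -1.071, 69.149, -2.905]
joint_vel [0.014, 0.03, -0.039, 0.118, -0.045, 0.028, -0.04]
effort [-0.0, -47.511, 1.364, -25.423, 0.012, 0.009, -0.0]
tcp_pos [0.257, 0.596, 0.247]
tool_rot [[0.918, -0.001, 0.396], [-0.396, -0.002, 0.918], [0.0, -1.0, -0.002]]
wrist_force [0.013, 0.16, 0.695]
wrist_torque [0.031, -0.04, 0.013]
grip_width 0.085
scene [[497.6, 0.0, 315.8], [0.0, 497.6, 235.1], [0.0, 0.0, 1.0]] [0.016 0.    0.    0.    0.   ] [[0.295, 0.955, 0.012, -0.201], [0.838, -0.253, -0.484, -0.336], [-0.459, 0.153, -0.875, 1.371], [0.0, 0.0, 0.0, 1.0]]
side [[601.8, 0.0, 315.6], [0.0, 601.8, 246.1], [0.0, 0.0, 1.0]] [-0.158  0.     0.     0.     0.   ] [[-0.991, -0.133, -0.011, 0.505], [-0.088, 0.712, -0.696, 0.107], [0.1, -0.689, -0.717, 1.745], [0.0, 0.0, 0.0, 1.0]]
wrist [[376.8, 0.0, 321.3], [0.0, 376.8, 235.9], [0.0, 0.0, 1.0]] [-0.009  0.     0.     0.     0.   ] [[0.396, 0.918, -0.001, -0.649], [0.868, -0.374, 0.327, -0.043], [0.3, -0.13, -0.945, 0.381], [0.0, 0.0, 0.0, 1.0]]
```

View pics/a.png

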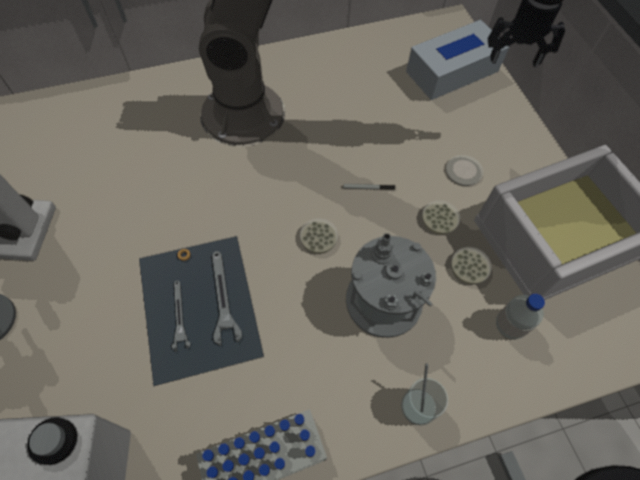

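View pics/b.png

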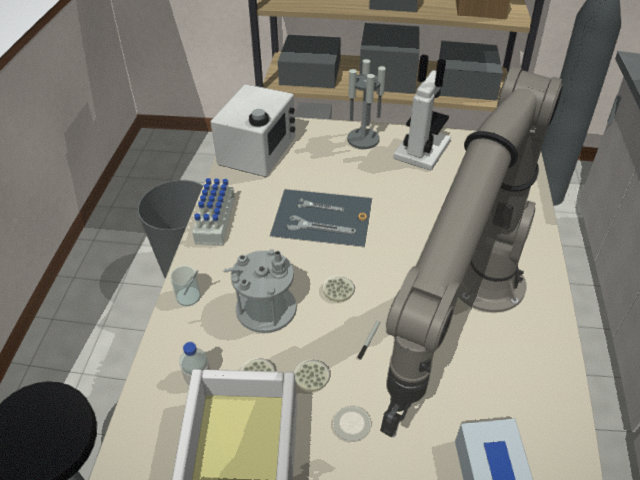

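The scene view shows the nut and dip tube at about (385,247), the mat around (200,308), and the large spanner from its tail at (216,255) to its jaw at (230,335). The side view shows the nut at about (280,262) and the large spanner's jaw at (293,223).

```bash
cat > h.py <<'E'
import numpy as np, cv2
from workcell import sensors, viewer, arm
def ray(c,uv):
    n=cv2.undistortPoints(np.array([[uv]],float),np.array(c["mtx"]),np.array(c["distortion"]))[0,0]
    V=np.array(c["view"]);R=V[:3,:3]
    return -R.T@V[:3,3], R.T@np.r_[n,1]
def onz(c,uv,z):
    o,d=ray(c,uv); return o+d*(z-o[2])/d[2]
def proj(c,P):
    V=np.array(c["view"]); r=cv2.Rodrigues(V[:3,:3])[0]
    return cv2.projectPoints(np.atleast_2d(np.array(P,float)),r,V[:3,3],np.array(c["mtx"]),np.array(c["distortion"]))[0][:,0]
def tri(*obs):
    A=np.zeros((3,3));b=np.zeros(3)
    for c,uv in obs:
        o,d=ray(c,uv);d=d/np.linalg.norm(d);M=np.eye(3)-np.outer(d,d);A+=M;b+=M@o
    return np.linalg.solve(A,b)
def save(name,im,box=None,f=1):
    if box: im=im[box[1]:box[3],box[0]:box[2]]
    cv2.imwrite(name,cv2.resize(im,None,fx=f,fy=f,interpolation=cv2.INTER_CUBIC)[:,:,::-1])
def toolmove(target):  # world point -> delta_pos in tool units
    s=sensors.state(); return np.array(s["tool_rot"]).T@(np.array(target)-s["tcp_pos"])/0.06
E
python3 - <<'E'
from h import *
S=dict(np.load("scene0.npz"));D=dict(np.load("side0.npz"))
for n,c,box in(("scene",S,(130,230,270,390)),("side",D,(265,185,380,250))):
    im=c["pixels"];hsv=cv2.cvtColor(im,cv2.COLOR_RGB2HSV)
    m=np.zeros(im.shape[:2],np.uint8);x0,y0,x1,y1=box
    g=hsv[y0:y1,x0:x1,2]; 
    m[y0:y1,x0:x1]=((g>100)&(hsv[y0:y1,x0:x1,1]<60)).astype(np.uint8)*255
    k,l,st,ce=cv2.connectedComponentsWithStats(m)
    for i in range(1,k):
        if st[i,4]<60 or st[i,4]>2500: continue
        ys,xs=np.where(l==i);P=np.array([onz(c,(x,y),.012)[:2] for x,y in zip(xs,ys)])
        mu=P.mean(0);w,v=np.linalg.eigh(np.cov(P.T));a=v[:,1];t=(P-mu)@a;q=(P-mu)@v[:,0]
        print(n,st[i],"c",mu.round(3),"ax",a.round(3),"ends",(mu+a*t.min()).round(3),(mu+a*t.max()).round(3),"L",np.ptp(t).round(3),"W",np.ptp(q).round(3), "Whalf", np.ptp(q[t<t.min()+.06]).round(3),np.ptp(q[t>t.max()-.06]).round(3))
im1=cv2.resize(S["pixels"][225:345,335:455],(480,480),interpolation=2)
im2=cv2.resize(D["pixels"][240:335,220:310],(455,480),interpolation=2)
cv2.imwrite("pics/c.png",np.hstack([im1,im2[:,:320]])[:,:,::-1])
# depth-based top of tube
for n,c in(("scene",S),("side",D)):
    d=c["range_z"];ys,xs=np.mgrid[225:345,335:455] if n=="scene" else np.mgrid[240:335,220:310]
    pts=[]
    for x,y in zip(xs.ravel(),ys.ravel()):
        if d[y,x]>0:
            o,r=ray(c,(x,y));pts.append(np.r_[o+r*d[y,x],x,y])
    pts=np.array(pts)
    for lo,hi in((.215,.24),(.19,.21),(.147,.157)):
        k=pts[(pts[:,2]>lo)&(pts[:,2]<hi)]
        if len(k):print(n,lo,len(k),k.mean(0).round(3),(k[:,:2].max(0)+k[:,:2].min(0))/2,np.ptp(k[:,:2],axis=0))
E
```

```text
scene [213 255  10  22 131] c [ 0.44 -0.16] ax [-0.996  0.094] ends [ 0.467 -0.162] [ 0.416 -0.157] L 0.052 W 0.016 Whalf 0.016 0.016
scene [219 304  15  22 186] c [ 0.569 -0.17 ] ax [-0.999 -0.044] ends [ 0.589 -0.169] [ 0.535 -0.171] L 0.054 W 0.029 Whalf 0.029 0.029
scene [176 325   9  15 105] c [ 0.573 -0.269] ax [-0.991  0.134] ends [ 0.587 -0.271] [ 0.556 -0.266] L 0.032 W 0.017 Whalf 0.017 0.017
side [297 197  48  16 245] c [ 0.535 -0.262] ax [-0.994  0.11 ] ends [ 0.607 -0.27 ] [ 0.447 -0.252] L 0.162 W 0.05 Whalf 0.05 0.025
side [286 214  71  21 537] c [ 0.527 -0.165] ax [-0.997  0.074] ends [ 0.625 -0.173] [ 0.402 -0.156] L 0.223 W 0.074 Whalf 0.074 0.039
scene 0.215 71 [5.86000e-01 1.64000e-01 2.24000e-01 3.85859e+02 2.37958e+02] [0.58496276 0.16421909] [0.01647363 0.01516357]
scene 0.19 161 [5.89000e-01 1.62000e-01 1.98000e-01 3.83602e+02 2.45851e+02] [0.58442392 0.16499313] [0.03257416 0.03318917]
scene 0.147 3900 [6.34000e-01 1.70000e-01 1.52000e-01 3.92572e+02 2.75908e+02] [0.62894797 0.17264655] [0.16449014 0.16472161]
side 0.215 41 [5.83000e-01 1.69000e-01 2.23000e-01 2.77146e+02 2.54366e+02] [0.58303264 0.16613105] [0.01610206 0.02007139]
side 0.19 96 [5.82000e-01 1.73000e-01 1.98000e-01 2.77823e+02 2.62229e+02] [0.58196817 0.16908855] [0.03088827 0.03308566]
side 0.147 1615 [6.26000e-01 1.85000e-01 1.52000e-01 2.61316e+02 2.76190e+02] [0.62753773 0.17669477] [0.1659923 0.1666808]
```

View pics/c.png

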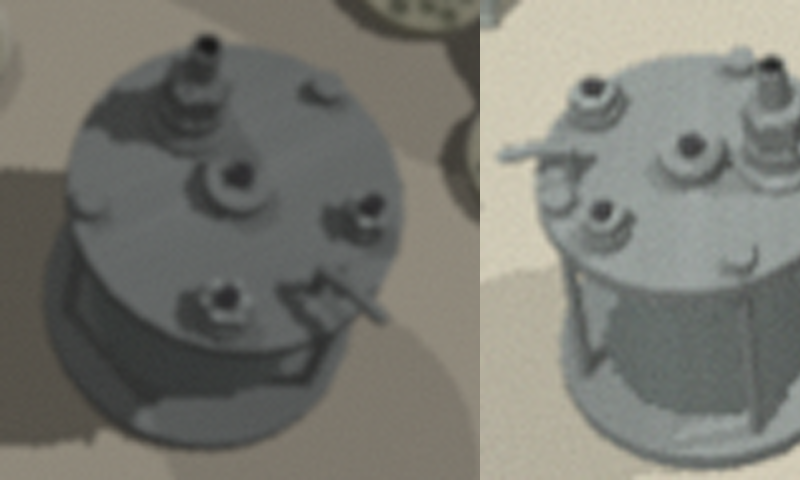

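```bash
python3 - <<'E'
from h import *
W=dict(np.load("wrist0.npz"));s=sensors.state();R=np.array(s["tool_rot"])
V=W["view"];o=-V[:3,:3].T@V[:3,3]
print("cam in tool",(R.T@(o-s["tcp_pos"])).round(4)); Rc=R.T@V[:3,:3].T; print("cam axes in tool cols",Rc.round(3).tolist())
np.savez("camtool.npz",p=R.T@(o-s["tcp_pos"]),R=Rc)
print(toolmove([.584,.165,.30]))
E
```

```text
cam in tool [-0.0842 -0.1254 -0.0002]
cam axes in tool cols [[0.0, 0.945, 0.327], [-0.001, -0.327, 0.945], [1.0, -0.0, 0.0]]
[ 7.85126469 -0.86775711 -4.45160207]
```

Emit:
{"op": "carry_out", "data": {"delta_pos": [[0.5,-0.85,-0.3],[1.3,-0.85,-0.7],[2.2,-0.85,-1.2],[3.0,-0.85,-1.7],[3.8,-0.85,-2.2],[4.6,-0.85,-2.6],[5.4,-0.85,-3.1],[6.2,-0.85,-3.5],[7.0,-0.85,-4.0],[7.85,-0.85,-4.45],[7.85,-0.85,-4.45],[7.85,-0.85,-4.45]], "delta_rot": [[0,0,0],[0,0,0],[0,0,0],[0,0,0],[0,0,0],[0,0,0],[0,0,0],[0,0,0],[0,0,0],[0,0,0],[0,0,0],[0,0,0]], "grip": [1,1,1,1,1,1,1,1,1,1,1,1]}}

```text
t: 1.65
tcp_pos: [0.5837, 0.166, 0.2988]
tool_rot: [[0.918, -0.001, 0.396], [-0.396, 0.001, 0.918], [-0.001, -1.0, 0.0]]
wrist_force: [-0.1, 0.1, -0.1]
grip_width: 0.0853
```

```bash
python3 - <<'E'
from h import *
s=sensors.state();print(s["t"],np.round(s["tcp_pos"],4),np.round(s["tool_rot"],3).tolist(),np.round(s["qpos"],1),np.round(s["wrist_force"],2),np.round(s["wrist_torque"],3))
c=viewer.capture("wrist");np.savez("w1.npz",**c)
p=proj(c,[[.584,.165,.199],[.584,.165,.226]]);print(p)
u,v=p[0].astype(int);print(u,v)
save("pics/d.png",c["pixels"],(max(u-80,0),max(v-80,0),u+80,v+60),5)
print(max(u-80,0),max(v-80,0))
E
```

```text
1.65 [0.5837 0.166  0.2988] [[0.918, -0.001, 0.396], [-0.396, 0.001, 0.918], [-0.001, -1.0, 0.0]] [-34.4  17.2  18.6  90.7  -5.7  73.1  51.8] [-0.14  0.08 -0.1 ] [ 0.028  0.009 -0.028]
[[319.94006556 246.40926637]
 [319.82331703 263.02844048]]
319 246
239 166
```

View pics/d.png

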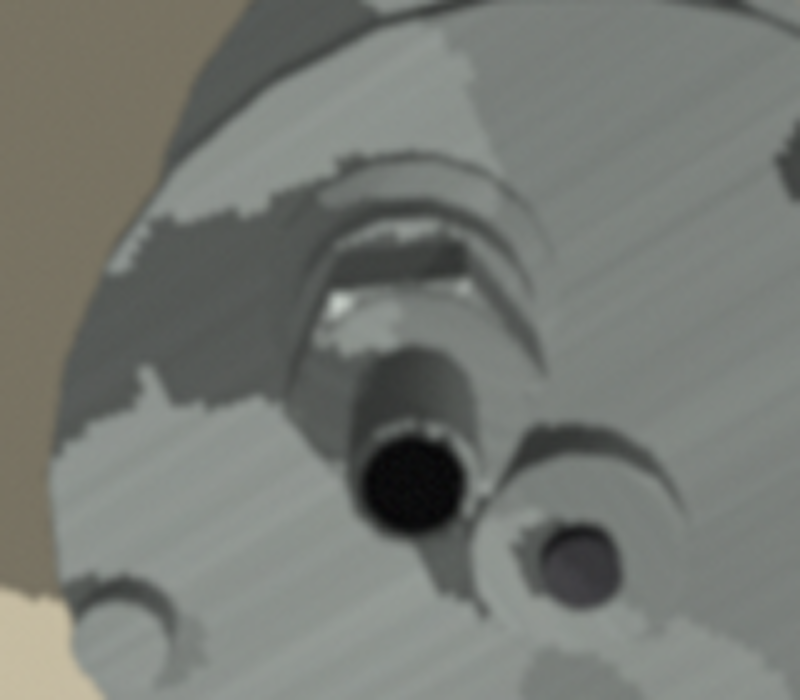

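The crop shows the tube mouth at full-frame pixel (321,262), against (320,263) predicted. The nut's far top edge runs from (306,226) to (333,223.6), with another corner near (348,240). The dot is hidden behind the tube.

```bash
python3 - <<'E'
from h import *
c=dict(np.load("w1.npz"))
ctr=onz(c,(239+412/5,166+482/5),.226);print("tube",ctr.round(4))
P=[onz(c,(239+u/5,166+v/5),.1975) for u,v in((335,300),(470,288),(545,375),(285,395))]
for p in P: d=p-ctr;print(p.round(4),"r",np.hypot(*d[:2]).round(4),"ang",np.degrees(np.arctan2(d[1],d[0])).round(1))
e=P[1]-P[0];print("edge len",np.linalg.norm(e),"dir",np.degrees(np.arctan2(e[1],e[0])))
print("tool x ang",np.degrees(np.arctan2(-.396,.918)))
E
```

```text
tube [0.584 0.166 0.226]
[0.5684 0.1621 0.1975] r 0.0161 ang -166.2
[0.5737 0.1784 0.1975] r 0.0162 ang 129.7
[0.5882 0.1827 0.1975] r 0.0173 ang 75.8
[0.5775 0.151  0.1975] r 0.0163 ang -113.4
edge len 0.017106849563847823 dir 71.99392039063213
tool x ang -23.334041276709776
```

Emit:
{"op": "carry_out", "data": {"delta_pos": [[0,0,0],[0,0,0],[0,0,0],[0,0,0],[0,0.4,0],[0,0.8,0],[0,1.1,0],[0,1.1,0],[0,1.1,0]], "delta_rot": [[0,-0.16,0],[0,-0.32,0],[0,-0.48,0],[0,-0.616,0],[0,-0.616,0],[0,-0.616,0],[0,-0.616,0],[0,-0.616,0],[0,-0.616,0]], "grip": [-0.06,-0.06,-0.06,-0.06,-0.06,-0.06,-0.06,-0.06,-0.06], "force": 20}}

```text
t: 2.82
tcp_pos: [0.5845, 0.166, 0.2342]
tool_rot: [[0.978, 0.001, -0.208], [0.208, 0.001, 0.978], [0.002, -1.0, 0.0]]
wrist_force: [1.3, -1.0, -0.3]
grip_width: 0.0406
```

```bash
cat > st.py <<'E'
from h import *
s=sensors.state();R=np.array(s["tool_rot"]);r=lambda k,n=4:np.round(s[k],n).tolist()
print(round(s["t"],2),r("tcp_pos"),"jawang",np.degrees(np.arctan2(R[1,2],R[0,2])).round(2),"xang",np.degrees(np.arctan2(R[1,0],R[0,0])).round(2),"down",R[:,1].round(3),"q",r("qpos",1),"F",r("wrist_force",2),"M",r("wrist_torque",3),"eff7",round(s["effort"][6],3),"w",r("grip_width"))
E
python3 st.py; python3 - <<'E'
from h import *
c=viewer.capture("wrist");np.savez("w2.npz",**c)
p=proj(c,[.584,.166,.199])[0].astype(int);print(p)
save("pics/e.png",c["pixels"],(p[0]-120,p[1]-90,p[0]+120,p[1]+90),3)
E
```

```text
2.83 [0.5845, 0.166, 0.2342] jawang 102.03 xang 12.03 down [ 0.001  0.001 -1.   ] q [-29.8, 19.4, 12.7, 95.5, -4.6, 65.5, 86.2] F [1.27, -0.96, -0.26] M [-0.016, -0.049, -0.028] eff7 -0.0 w 0.0406
[321 291]
```

View pics/e.png

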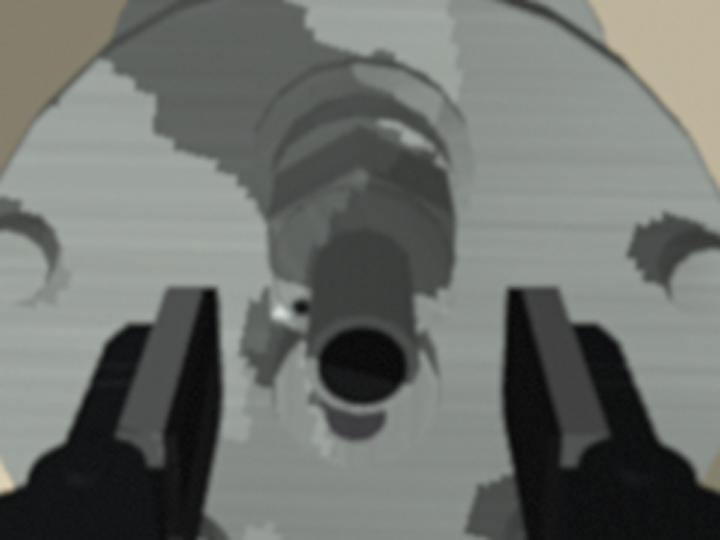

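The dot is at full-frame pixel (301,303), and a corner is dead ahead at (320,260). The tube is centred between the fingers (crop 218 and 505, tube at 362).

```bash
python3 - <<'E'
from h import *
c=dict(np.load("w2.npz"))
ctr=onz(c,(201+362/3,201+367/3),.226);print(ctr)
for n,uv,z in(("dot",(300,307),.199),("corner",(358,178),.1975),("L",(268,225),.197),("R",(455,225),.197)):
    p=onz(c,(201+uv[0]/3,201+uv[1]/3),z)-ctr;print(n,np.hypot(*p[:2]).round(4),np.degrees(np.arctan2(p[1],p[0])).round(1))
E
```

```text
[0.5843728  0.16604595 0.226     ]
dot 0.0115 -47.0
corner 0.0159 -165.9
L 0.0166 -105.2
R 0.0166 129.2
```

Emit:
{"op": "carry_out", "data": {"delta_pos": [[0,0.3,0],[0,0.61,0],[0,0.61,0],[0,0.61,0],[0,0.61,0],[0,0.61,0],[0,0.61,0]], "delta_rot": [[0,-0.01,0],[0,-0.017,0],[0,-0.017,0],[0,-0.017,0],[0,-0.017,0],[0,-0.017,0],[0,-0.017,0]], "grip": [-0.06,-0.06,-0.06,-0.4,-0.4,-0.4,-0.4], "force": 40}}

```text
t: 3.75
tcp_pos: [0.5836, 0.1657, 0.1962]
tool_rot: [[0.974, -0.001, -0.225], [0.225, 0.0, 0.974], [-0.001, -1.0, 0.0]]
wrist_force: [-0.3, 1.6, -5.8]
grip_width: 0.0293
```

```bash
python3 st.py
```

```text
3.75 [0.5836, 0.1657, 0.1962] jawang 102.98 xang 12.98 down [-0.001  0.    -1.   ] q [-29.4, 21.3, 12.3, 97.9, -5.1, 61.4, 87.5] F [-0.29, 1.56, -5.79] M [0.232, 0.139, 0.063] eff7 -0.046 w 0.0293
```

Emit:
{"op": "carry_out", "data": {"delta_pos": [[0,0,0],[0,0,0],[0,0,0],[0,0,0],[0,0,0],[0,0,0]], "delta_rot": [[0,0.09,0],[0,0.18,0],[0,0.27,0],[0,0.36,0],[0,0.45,0],[0,0.52,0]], "grip": [-0.4,-0.4,-0.4,-0.4,-0.4,-0.4]}}

```text
t: 4.5
tcp_pos: [0.5836, 0.166, 0.1962]
tool_rot: [[0.957, -0.001, 0.291], [-0.291, 0.0, 0.957], [-0.001, -1.0, -0.0]]
wrist_force: [-0.5, 1.6, -6.9]
grip_width: 0.0292
```

```bash
python3 st.py
```

```text
4.5 [0.5836, 0.166, 0.1962] jawang 73.09 xang -16.91 down [-0.001  0.    -1.   ] q [-33.9, 21.8, 18.1, 98.0, -7.6, 61.4, 59.7] F [-0.51, 1.6, -6.94] M [0.322, 0.151, 0.195] eff7 0.246 w 0.0292
```

Emit:
{"op": "carry_out", "data": {"delta_pos": [[0,0,0],[0,0,0],[0,0,0]], "delta_rot": [[0,0.09,0],[0,0.16,0],[0,0.16,0]], "grip": [-0.4,-0.4,-0.4]}}

```text
t: 4.88
tcp_pos: [0.5836, 0.166, 0.1962]
tool_rot: [[0.899, -0.001, 0.437], [-0.437, 0.0, 0.899], [-0.001, -1.0, -0.0]]
wrist_force: [-0.3, 1.1, -7.4]
grip_width: 0.0289
```

```bash
python3 st.py
```

```text
4.88 [0.5836, 0.166, 0.1962] jawang 64.09 xang -25.91 down [-0.001  0.    -1.   ] q [-35.2, 22.0, 19.8, 98.1, -8.3, 61.5, 51.4] F [-0.27, 1.12, -7.43] M [0.415, 0.162, 0.112] eff7 -0.225 w 0.0289
```

Emit:
{"op": "carry_out", "data": {"delta_pos": [[0,0,0],[0,0,0]], "delta_rot": [[0,0.08,0],[0,0.14,0]], "grip": [-0.4,-0.4]}}

```text
t: 5.12
tcp_pos: [0.5836, 0.1661, 0.1962]
tool_rot: [[0.829, -0.001, 0.559], [-0.559, 0.001, 0.829], [-0.001, -1.0, -0.0]]
wrist_force: [0.6, 3.0, -8.1]
grip_width: 0.0291
```

```bash
python3 st.py
```

```text
5.12 [0.5836, 0.1661, 0.1962] jawang 55.98 xang -34.02 down [-0.001  0.001 -1.   ] q [-36.4, 22.1, 21.4, 98.1, -9.1, 61.5, 43.9] F [0.64, 3.04, -8.06] M [0.46, 0.121, 0.14] eff7 0.186 w 0.0291
```

Emit:
{"op": "carry_out", "data": {"delta_pos": [[0,0,0],[0,0,0]], "delta_rot": [[0,0.03,0],[0,0.05,0]], "grip": [-0.4,-0.4]}}

```text
t: 5.38
tcp_pos: [0.5836, 0.166, 0.1962]
tool_rot: [[0.8, -0.001, 0.6], [-0.6, 0.001, 0.8], [-0.001, -1.0, -0.0]]
wrist_force: [-0.4, 3.9, -8.9]
grip_width: 0.0292
```

```bash
python3 st.py
```

```text
5.38 [0.5836, 0.166, 0.1962] jawang 53.14 xang -36.86 down [-0.001  0.001 -1.   ] q [-36.8, 22.2, 22.0, 98.1, -9.3, 61.5, 41.3] F [-0.44, 3.93, -8.89] M [0.628, 0.183, 0.196] eff7 -0.042 w 0.0292
```

Emit:
{"op": "carry_out", "data": {"delta_pos": [[0,0,0],[0,0,0]], "delta_rot": [[0,0.03,0],[0,0.05,0]], "grip": [-0.4,-0.4]}}

```text
t: 5.62
tcp_pos: [0.5836, 0.166, 0.1963]
tool_rot: [[0.768, -0.001, 0.64], [-0.64, 0.001, 0.768], [-0.001, -1.0, -0.0]]
wrist_force: [-0.4, 3.1, -10.4]
grip_width: 0.029
```

```bash
python3 st.py
```

```text
5.62 [0.5836, 0.166, 0.1963] jawang 50.21 xang -39.79 down [-0.001  0.001 -1.   ] q [-37.3, 22.3, 22.6, 98.1, -9.6, 61.5, 38.6] F [-0.39, 3.1, -10.41] M [0.804, 0.264, 0.129] eff7 -0.047 w 0.029
```

Emit:
{"op": "carry_out", "data": {"delta_pos": [[0,0.01,0],[0,0.01,0]], "delta_rot": [[0,0.03,0],[0,0.05,0]], "grip": [-0.4,-0.4]}}

```text
t: 5.88
tcp_pos: [0.5837, 0.166, 0.1962]
tool_rot: [[0.735, -0.001, 0.678], [-0.678, 0.001, 0.735], [-0.001, -1.0, -0.0]]
wrist_force: [-2.9, 3.7, -7.9]
grip_width: 0.0293
```

```bash
python3 st.py
```

```text
5.88 [0.5837, 0.166, 0.1962] jawang 47.33 xang -42.67 down [-0.001  0.001 -1.   ] q [-37.7, 22.4, 23.2, 98.1, -9.9, 61.5, 36.0] F [-2.88, 3.72, -7.87] M [0.902, 0.642, 0.102] eff7 -0.049 w 0.0293
```

Emit:
{"op": "carry_out", "data": {"delta_pos": [[0,0,0],[0,0,0]], "delta_rot": [[0,0.03,0],[0,0.05,0]], "grip": [-0.4,-0.4]}}

```text
t: 6.12
tcp_pos: [0.5837, 0.1661, 0.1962]
tool_rot: [[0.701, -0.001, 0.714], [-0.714, 0.001, 0.701], [-0.001, -1.0, 0.0]]
wrist_force: [-3.7, 4.2, -6.9]
grip_width: 0.029
```

```bash
python3 st.py
```

```text
6.12 [0.5837, 0.1661, 0.1962] jawang 44.47 xang -45.53 down [-0.001  0.001 -1.   ] q [-38.2, 22.4, 23.8, 98.2, -10.1, 61.6, 33.3] F [-3.7, 4.21, -6.93] M [0.86, 0.626, 0.154] eff7 -0.044 w 0.029
```

Emit:
{"op": "carry_out", "data": {"delta_pos": [[0,0,0],[0,0,0]], "delta_rot": [[0,0.03,0],[0,0.05,0]], "grip": [-0.4,-0.4]}}

```text
t: 6.38
tcp_pos: [0.5837, 0.1661, 0.1962]
tool_rot: [[0.664, -0.001, 0.748], [-0.748, 0.001, 0.664], [-0.001, -1.0, 0.0]]
wrist_force: [-2.8, 3.9, -7.7]
grip_width: 0.029
```

```bash
python3 st.py
```

```text
6.38 [0.5837, 0.1661, 0.1962] jawang 41.61 xang -48.39 down [-0.001  0.001 -1.   ] q [-38.6, 22.5, 24.4, 98.2, -10.4, 61.6, 30.7] F [-2.82, 3.93, -7.71] M [0.949, 0.632, 0.212] eff7 -0.044 w 0.029
```

Emit:
{"op": "carry_out", "data": {"delta_pos": [[0,0,0],[0,0,0]], "delta_rot": [[0,0.03,0],[0,0.05,0]], "grip": [-0.4,-0.4], "force": 100}}

```text
t: 6.62
tcp_pos: [0.5837, 0.1661, 0.1965]
tool_rot: [[0.626, -0.001, 0.78], [-0.78, 0.001, 0.626], [-0.001, -1.0, 0.0]]
wrist_force: [-3.1, 4.2, -7.1]
grip_width: 0.0274
```

```bash
python3 st.py
```

```text
6.62 [0.5837, 0.1661, 0.1965] jawang 38.74 xang -51.26 down [-0.001  0.001 -1.   ] q [-39.1, 22.6, 25.0, 98.2, -10.7, 61.6, 28.1] F [-3.05, 4.2, -7.09] M [0.925, 0.722, 0.196] eff7 -0.044 w 0.0274
```

Emit:
{"op": "carry_out", "data": {"delta_pos": [[0,0,0],[0,0,0]], "delta_rot": [[0,0.04,0],[0,0.06,0]], "grip": [-0.4,-0.4]}}

```text
t: 6.88
tcp_pos: [0.5837, 0.1661, 0.1965]
tool_rot: [[0.578, -0.001, 0.816], [-0.816, 0.001, 0.578], [-0.001, -1.0, 0.0]]
wrist_force: [-2.8, 4.9, -7.0]
grip_width: 0.0276
```

```bash
python3 st.py
```

```text
6.88 [0.5837, 0.1661, 0.1965] jawang 35.3 xang -54.7 down [-0.001  0.001 -1.   ] q [-39.6, 22.7, 25.7, 98.2, -11.0, 61.7, 24.9] F [-2.76, 4.89, -6.98] M [0.946, 0.694, 0.168] eff7 -0.057 w 0.0276
```

Emit:
{"op": "carry_out", "data": {"delta_pos": [[0,0,0],[0,0,0]], "delta_rot": [[0,0.04,0],[0,0.06,0]], "grip": [-0.4,-0.4]}}

```text
t: 7.12
tcp_pos: [0.5837, 0.1661, 0.1965]
tool_rot: [[0.528, -0.001, 0.849], [-0.849, 0.001, 0.528], [-0.001, -1.0, -0.0]]
wrist_force: [-3.3, 4.5, -5.6]
grip_width: 0.0276
```

```bash
python3 st.py
```

```text
7.12 [0.5837, 0.1661, 0.1965] jawang 31.87 xang -58.13 down [-0.001  0.001 -1.   ] q [-40.1, 22.8, 26.4, 98.2, -11.4, 61.7, 21.8] F [-3.29, 4.53, -5.56] M [0.925, 0.666, 0.182] eff7 -0.057 w 0.0276
```

Emit:
{"op": "carry_out", "data": {"delta_pos": [[0,0,0],[0,0,0]], "delta_rot": [[0,0.04,0],[0,0.06,0]], "grip": [-0.4,-0.4]}}

```text
t: 7.38
tcp_pos: [0.5838, 0.1662, 0.1965]
tool_rot: [[0.476, -0.001, 0.879], [-0.879, 0.001, 0.476], [-0.001, -1.0, 0.0]]
wrist_force: [-2.0, 3.2, -8.1]
grip_width: 0.0277
```

```bash
python3 st.py
```

```text
7.38 [0.5838, 0.1662, 0.1965] jawang 28.43 xang -61.57 down [-0.001  0.001 -1.   ] q [-40.6, 22.9, 27.1, 98.2, -11.7, 61.7, 18.6] F [-2.03, 3.18, -8.05] M [0.924, 0.672, 0.207] eff7 -0.057 w 0.0277
```

Emit:
{"op": "carry_out", "data": {"delta_pos": [[0,0,0],[0,0,0]], "delta_rot": [[0,0.04,0],[0,0.06,0]], "grip": [-0.4,-0.4]}}

```text
t: 7.62
tcp_pos: [0.5838, 0.1662, 0.1965]
tool_rot: [[0.423, -0.001, 0.906], [-0.906, 0.001, 0.423], [-0.001, -1.0, -0.0]]
wrist_force: [-3.0, 4.6, -7.7]
grip_width: 0.0279
```

```bash
python3 st.py
```

```text
7.62 [0.5838, 0.1662, 0.1965] jawang 24.99 xang -65.01 down [-0.001  0.001 -1.   ] q [-41.2, 23.0, 27.8, 98.2, -12.0, 61.7, 15.5] F [-3.03, 4.61, -7.67] M [0.939, 0.686, 0.15] eff7 -0.057 w 0.0279
```

Emit:
{"op": "carry_out", "data": {"delta_pos": [[0,0,0],[0,0,0]], "delta_rot": [[0,0.04,0],[0,0.06,0]], "grip": [-0.4,-0.4]}}

```text
t: 7.88
tcp_pos: [0.5838, 0.1662, 0.1965]
tool_rot: [[0.367, -0.001, 0.93], [-0.93, 0.001, 0.367], [-0.001, -1.0, -0.0]]
wrist_force: [-3.0, 4.7, -6.6]
grip_width: 0.0281
```

```bash
python3 st.py
```

```text
7.88 [0.5838, 0.1662, 0.1965] jawang 21.56 xang -68.44 down [-0.001  0.001 -1.   ] q [-41.7, 23.1, 28.6, 98.2, -12.4, 61.8, 12.4] F [-3.01, 4.72, -6.64] M [0.988, 0.639, 0.201] eff7 -0.057 w 0.0281
```

Emit:
{"op": "carry_out", "data": {"delta_pos": [[0,0,0],[0,0,0]], "delta_rot": [[0,0.04,0],[0,0.06,0]], "grip": [-0.4,-0.4]}}

```text
t: 8.12
tcp_pos: [0.5838, 0.1662, 0.1965]
tool_rot: [[0.311, -0.0, 0.95], [-0.95, 0.001, 0.311], [-0.001, -1.0, -0.0]]
wrist_force: [-2.3, 4.3, -6.7]
grip_width: 0.0276
```

```bash
python3 st.py
```

```text
8.12 [0.5838, 0.1662, 0.1965] jawang 18.12 xang -71.88 down [-0.     0.001 -1.   ] q [-42.2, 23.3, 29.3, 98.2, -12.7, 61.8, 9.3] F [-2.25, 4.25, -6.65] M [0.941, 0.579, 0.132] eff7 -0.057 w 0.0276
```

Emit:
{"op": "carry_out", "data": {"delta_pos": [[0,0,0],[0,0,0]], "delta_rot": [[0,0.04,0],[0,0.06,0]], "grip": [-0.4,-0.4]}}

```text
t: 8.38
tcp_pos: [0.5838, 0.1662, 0.1965]
tool_rot: [[0.254, -0.0, 0.967], [-0.967, 0.001, 0.254], [-0.001, -1.0, -0.0]]
wrist_force: [-2.1, 4.0, -7.2]
grip_width: 0.0278
```

```bash
python3 st.py
```

```text
8.38 [0.5838, 0.1662, 0.1965] jawang 14.69 xang -75.31 down [-0.     0.001 -1.   ] q [-42.8, 23.4, 30.0, 98.3, -13.1, 61.9, 6.1] F [-2.07, 3.99, -7.17] M [0.977, 0.596, 0.157] eff7 -0.057 w 0.0278
```

Emit:
{"op": "carry_out", "data": {"delta_pos": [[0,0,0],[0,0,0]], "delta_rot": [[0,0.04,0],[0,0.06,0]], "grip": [-0.4,-0.4]}}

```text
t: 8.62
tcp_pos: [0.5839, 0.1662, 0.1965]
tool_rot: [[0.195, -0.0, 0.981], [-0.981, 0.001, 0.195], [-0.001, -1.0, -0.0]]
wrist_force: [-2.4, 3.9, -6.9]
grip_width: 0.028
```

```bash
python3 st.py
```

```text
8.62 [0.5839, 0.1662, 0.1965] jawang 11.25 xang -78.75 down [-0.     0.001 -1.   ] q [-43.3, 23.5, 30.8, 98.3, -13.5, 61.9, 3.0] F [-2.36, 3.93, -6.94] M [0.963, 0.656, 0.15] eff7 -0.059 w 0.028
```

Emit:
{"op": "carry_out", "data": {"delta_pos": [[0,0,0],[0,0,0]], "delta_rot": [[0,0.04,0],[0,0.06,0]], "grip": [-0.4,-0.4]}}

```text
t: 8.88
tcp_pos: [0.5839, 0.1662, 0.1965]
tool_rot: [[0.136, -0.0, 0.991], [-0.991, 0.001, 0.136], [-0.001, -1.0, -0.0]]
wrist_force: [-2.4, 4.3, -6.8]
grip_width: 0.0277
```

```bash
python3 st.py
```

```text
8.88 [0.5839, 0.1662, 0.1965] jawang 7.82 xang -82.18 down [-0.     0.001 -1.   ] q [-43.8, 23.7, 31.5, 98.3, -13.8, 61.9, -0.1] F [-2.39, 4.32, -6.81] M [0.955, 0.632, 0.086] eff7 -0.057 w 0.0277
```

Emit:
{"op": "carry_out", "data": {"delta_pos": [[0,0,0],[0,0,0]], "delta_rot": [[0,0.04,0],[0,0.06,0]], "grip": [-0.4,-0.4]}}

```text
t: 9.12
tcp_pos: [0.5839, 0.1662, 0.1965]
tool_rot: [[0.077, -0.0, 0.997], [-0.997, 0.001, 0.077], [-0.001, -1.0, -0.0]]
wrist_force: [-2.2, 4.0, -7.0]
grip_width: 0.0275
```

```bash
python3 st.py; python3 - <<'E'
from h import *
c=viewer.capture("wrist");np.savez("w3.npz",**c)
p=proj(c,[.584,.166,.199])[0].astype(int);print(p)
save("pics/f.png",c["pixels"],(p[0]-80,p[1]-60,p[0]+80,min(480,p[1]+60)),4)
E
```

```text
9.12 [0.5839, 0.1662, 0.1965] jawang 4.4 xang -85.6 down [-0.     0.001 -1.   ] q [-44.4, 23.8, 32.3, 98.3, -14.2, 62.0, -3.2] F [-2.19, 4.02, -6.98] M [0.953, 0.596, 0.286] eff7 -0.206 w 0.0275
[320 339]
```

View pics/f.png

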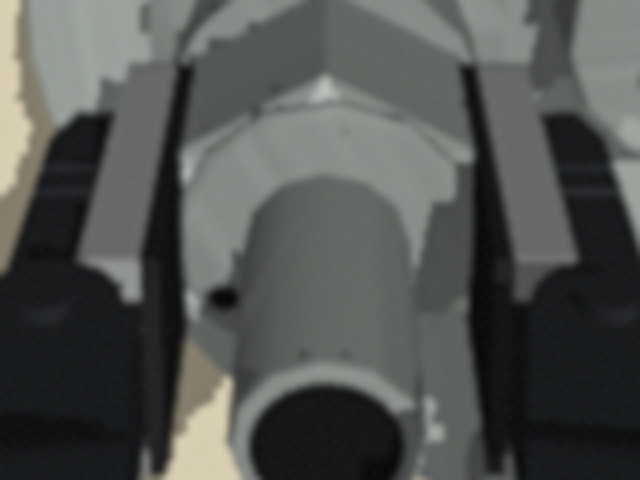

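The nut has turned with the jaws: the corner is still dead ahead and the dot at crop (222,297) is unchanged relative to the tool. The torque has begun to climb, to 0.29 N m with joint 7's effort up by 0.15.

Emit:
{"op": "carry_out", "data": {"delta_pos": [[0,0,0],[0,0,0]], "delta_rot": [[0,0.017,0],[0,0.026,0]], "grip": [-0.4,-0.4]}}

```text
t: 9.43
tcp_pos: [0.5839, 0.1662, 0.1965]
tool_rot: [[0.052, -0.0, 0.999], [-0.999, 0.001, 0.052], [-0.001, -1.0, -0.0]]
wrist_force: [-2.0, 5.1, -6.9]
grip_width: 0.0279
```

```bash
python3 st.py
```

```text
9.43 [0.5839, 0.1662, 0.1965] jawang 2.99 xang -87.01 down [-0.     0.001 -1.   ] q [-44.6, 23.9, 32.6, 98.3, -14.3, 62.0, -4.5] F [-2.04, 5.11, -6.89] M [0.997, 0.644, 0.505] eff7 -0.411 w 0.0279
```

Emit:
{"op": "carry_out", "data": {"delta_pos": [[0,0,0],[0,0,0]], "delta_rot": [[0,0.008,0],[0,0.014,0]], "grip": [-0.4,-0.4]}}

```text
t: 9.68
tcp_pos: [0.5839, 0.1662, 0.1965]
tool_rot: [[0.039, -0.0, 0.999], [-0.999, 0.001, 0.039], [-0.001, -1.0, -0.0]]
wrist_force: [-1.6, 5.0, -6.3]
grip_width: 0.0276
```

```bash
python3 st.py
```

```text
9.68 [0.5839, 0.1662, 0.1965] jawang 2.22 xang -87.78 down [-0.     0.001 -1.   ] q [-44.7, 23.9, 32.7, 98.3, -14.4, 62.0, -5.2] F [-1.62, 5.04, -6.26] M [0.971, 0.662, 0.511] eff7 -0.516 w 0.0276
```

Emit:
{"op": "carry_out", "data": {"delta_pos": [[0,0,0],[0,0,0],[0,0,0],[0,-0.3,0],[0,-0.65,0],[0,-0.65,0],[0,-0.65,0]], "delta_rot": [[0,0,0],[0,0,0],[0,0,0],[0,0,0],[0,0,0],[0,0,0],[0,0,0]], "grip": [-0.06,-0.06,-0.06,-0.06,-0.06,-0.06,-0.06]}}

```text
t: 10.55
tcp_pos: [0.584, 0.1654, 0.2352]
tool_rot: [[0.037, 0.0, 0.999], [-0.999, 0.0, 0.037], [-0.0, -1.0, 0.0]]
wrist_force: [0.5, 0.2, -0.3]
grip_width: 0.0398
```

```bash
python3 st.py; cat > dot.py <<'E'
from h import *
def dot(c,ctr=(.5842,.1661)):
    # dark blob on a ring of radius 11.5 mm at z=.199: sample unwrapped ring
    g=cv2.cvtColor(c["pixels"],cv2.COLOR_RGB2GRAY).astype(np.float32)
    a=np.radians(np.arange(0,360,1.))
    acc=[]
    for r in(.0108,.0115,.0122):
        P=np.c_[ctr[0]+r*np.cos(a),ctr[1]+r*np.sin(a),np.full(360,.199)]
        p=proj(c,P).astype(np.float32);acc.append(cv2.remap(g,p[:,0],p[:,1],1)[:,0] if False else cv2.remap(g,p[:,:1],p[:,1:],1).ravel())
    return np.mean(acc,0)
E
python3 - <<'E'
from dot import *
for n in("w2.npz",None):
    c=dict(np.load(n)) if n else viewer.capture("wrist")
    if n is None: np.savez("w4.npz",**c)
    v=dot(c);i=np.argsort(v)[:8];print(n,i,v[i].round(0))
p=proj(c,[.584,.166,.199])[0].astype(int);print(p)
save("pics/g.png",c["pixels"],(p[0]-60,p[1]-60,p[0]+60,p[1]+50),5)
E
```

```text
10.55 [0.584, 0.1654, 0.2352] jawang 2.12 xang -87.88 down [ 0.  0. -1.] q [-45.5, 21.8, 33.6, 95.8, -13.0, 66.3, -6.3] F [0.51, 0.16, -0.26] M [-0.01, -0.064, -0.016] eff7 -0.001 w 0.0398
w2.npz [10  4 11 12  9  3 13 14] [12. 12. 12. 12. 12. 12. 12. 12.]
None [269 274 275 270 273 276 272 271] [22. 22. 22. 22. 22. 22. 22. 22.]
[320 290]
```

View pics/g.png

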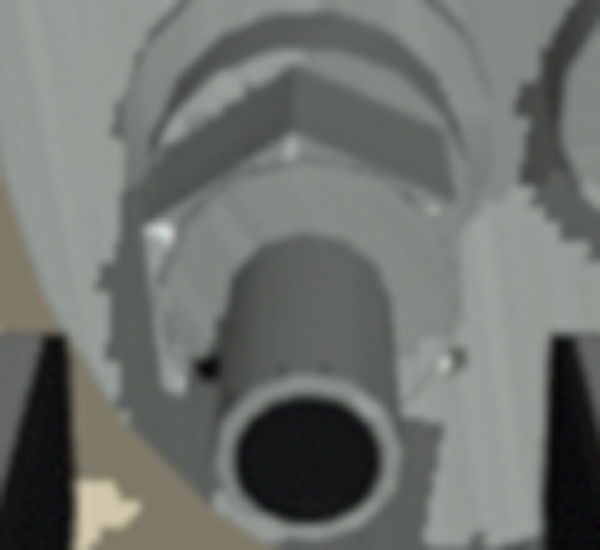

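The dot is at full-frame pixel (301.6,303.4), the tube mouth at (321.6,321.6), and the far corner at (318,259.4). The nut has sprung back a little.

```bash
python3 - <<'E'
from h import *
c=dict(np.load("w4.npz"))
ctr=onz(c,(260+308/5,230+458/5),.226);print(ctr)
for n,uv,z in(("dot",(208,367),.199),("corner",(290,149),.1975),("L",(155,228),.197),("R",(440,205),.197)):
    p=onz(c,(260+uv[0]/5,230+uv[1]/5),z)-ctr;print(n,np.hypot(*p[:2]).round(4),np.degrees(np.arctan2(p[1],p[0])).round(1))
# to above spanner grip: jaw middle est & grip
ax=np.radians(-4.4);j=np.array([.625,-.173])-.014*np.array([np.cos(ax),np.sin(ax)]);g=j-.1*np.array([np.cos(ax),np.sin(ax)])
print(j,g,toolmove([g[0],g[1],.25]))
E
```

```text
[0.58432033 0.16593544 0.226     ]
dot 0.0117 -143.3
corner 0.0156 98.3
L 0.0163 155.9
R 0.0158 39.5
[ 0.61104126 -0.17192593] [ 0.51133599 -0.16425403] [ 5.44562497 -0.25376421 -1.4096922 ]
```

Emit:
{"op": "carry_out", "data": {"delta_pos": [[0,-0.8,0],[0.6,-0.8,-0.15],[1.2,-0.7,-0.3],[1.9,-0.6,-0.5],[2.6,-0.5,-0.7],[3.3,-0.4,-0.85],[4.0,-0.3,-1.0],[4.7,-0.25,-1.2],[5.45,-0.25,-1.4],[5.45,-0.25,-1.4],[5.45,-0.25,-1.4]], "delta_rot": [[0,0,0],[0,-0.18,0],[0,-0.36,0],[0,-0.54,0],[0,-0.72,0],[0,-0.9,0],[0,-1.08,0],[0,-1.26,0],[0,-1.457,0],[0,-1.457,0],[0,-1.457,0]], "grip": [-0.06,-0.06,-0.06,0.2,0.2,0.2,0.2,0.2,0.2,0.2,0.2]}}

```text
t: 11.98
tcp_pos: [0.5121, -0.1638, 0.2495]
tool_rot: [[0.997, -0.001, 0.078], [-0.078, 0.001, 0.997], [-0.001, -1.0, 0.001]]
wrist_force: [-0.0, 0.4, 0.4]
grip_width: 0.0514
```

```bash
python3 st.py; python3 - <<'E'
from h import *
c=viewer.capture("wrist");np.savez("w5.npz",**c)
save("pics/h.png",c["pixels"],(200,80,440,480),1.5)
print(proj(c,[[.611,-.172,.013],[.511,-.164,.013],[.406,-.156,.013]]))
E
```

```text
11.97 [0.5121, -0.1638, 0.2495] jawang 85.55 xang -4.45 down [-0.001  0.001 -1.   ] q [-13.0, 12.7, 30.7, 103.9, -7.1, 65.3, 105.7] F [-0.05, 0.44, 0.35] M [0.039, -0.007, -0.029] eff7 0.027 w 0.0514
[[320.502544   287.65322257]
 [320.64558484 195.51334337]
 [320.37890361  79.67189889]]
```

View pics/h.png

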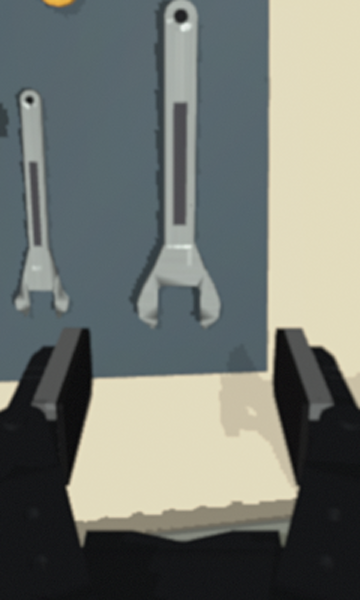

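The whole large spanner is in view, from its tail near (320,80) to its jaw tips near (297,295) and (340,295). Next I fit its axis and ends.

```bash
python3 - <<'E'
from h import *
c=dict(np.load("w5.npz"));im=c["pixels"];hsv=cv2.cvtColor(im,cv2.COLOR_RGB2HSV)
m=(((hsv[...,2]>125)&(hsv[...,1]<45))*255).astype(np.uint8);m[:70]=0;m[310:]=0;m[:,:280]=0;m[:,370:]=0
m=cv2.morphologyEx(m,cv2.MORPH_CLOSE,np.ones((9,9)))
k,l,st,ce=cv2.connectedComponentsWithStats(m);i=1+np.argmax(st[1:,4]);print(st[i])
ys,xs=np.where(l==i);P=np.array([onz(c,(x,y),.013)[:2] for x,y in zip(xs,ys)])
# handle axis: centre of rows in the parallel part
H=[]
for y in range(95,235,3):
    q=xs[ys==y]
    if len(q):H.append(np.r_[onz(c,((q.min()+q.max())/2,y),.013)[:2],np.linalg.norm(onz(c,(q.min()-.5,y),.013)-onz(c,(q.max()+.5,y),.013))])
H=np.array(H);print("handle w",np.median(H[:,2]),H[:,2].min(),H[:,2].max())
vx,vy,x0,y0=cv2.fitLine(H[:,:2].astype(np.float32),cv2.DIST_HUBER,0,1e-4,1e-4).ravel()
a=np.array([vx,vy])*np.sign(vx);n=np.array([-a[1],a[0]]);p0=np.array([x0,y0])
t=(P-p0)@a;q=(P-p0)@n;print("angle",np.degrees(np.arctan2(a[1],a[0])),"len",np.ptp(t),"q",q.min(),q.max())
jt=p0+a*(t.max()-.014);jl=p0+a*(t.min()+.205);print("jaw mid from tips",jt,"from tail",jl)
j=(jt+jl)/2;g=j-.1*a;print("grip",g,"jaw",j)
print(toolmove([g[0],g[1],.021]))
E
```

```text
[ 292   79   55  219 4582]
handle w 0.019739717063747664 0.019161256919195558 0.020278967351045153
angle -4.9017572 len 0.21751967322198157 q -0.028885039830186168 0.028712361660882726
jaw mid from tips [ 0.60820294 -0.17335024] from tail [ 0.60967785 -0.17347673]
grip [ 0.50930613 -0.16486874] jaw [ 0.6089404  -0.17341349]
[-0.04725869  3.80919923 -0.03723751]
```

Emit:
{"op": "carry_out", "data": {"delta_pos": [[-0.047,0.8,-0.037],[-0.047,1.6,-0.037],[-0.047,2.4,-0.037],[-0.047,3.1,-0.037],[-0.047,3.6,-0.037],[-0.047,3.77,-0.037],[-0.047,3.77,-0.037],[-0.047,3.77,-0.037]], "delta_rot": [[0,0.008,0],[0,0.008,0],[0,0.008,0],[0,0.008,0],[0,0.008,0],[0,0.008,0],[0,0.008,0],[0,0.008,0]], "grip": [-0.2,-0.2,-0.2,-0.2,-0.2,-0.2,-0.2,-0.2], "force": 40}}

```text
t: 13.02
tcp_pos: [0.5106, -0.1664, 0.0251]
tool_rot: [[0.996, 0.003, 0.084], [-0.084, -0.0, 0.996], [0.003, -1.0, -0.0]]
wrist_force: [0.3, 1.0, 0.2]
grip_width: 0.0342
```

```bash
python3 st.py
```

```text
13.03 [0.5106, -0.1664, 0.0251] jawang 85.17 xang -4.83 down [ 0.003 -0.    -1.   ] q [-5.9, 29.7, 24.4, 115.1, -19.1, 38.9, 115.7] F [0.29, 0.96, 0.17] M [-0.016, -0.021, 0.018] eff7 -0.003 w 0.0342
```

Emit:
{"op": "carry_out", "data": {"delta_pos": [[-0.02,0.06,0.02],[-0.02,0.06,0.02],[-0.02,0.06,0.02],[-0.02,0.06,0.02],[-0.02,0.06,0.02],[-0.02,0.06,0.02],[-0.02,0.06,0.02]], "delta_rot": [[0,0,0],[0,0,0],[0,0,0],[0,0,0],[0,0,0],[0,0,0],[0,0,0]], "grip": [-0.2,-0.2,-0.7,-0.7,-0.7,-0.7,-0.7]}}

```text
t: 13.9
tcp_pos: [0.5085, -0.1653, 0.0207]
tool_rot: [[0.996, 0.001, 0.085], [-0.085, 0.0, 0.996], [0.001, -1.0, 0.0]]
wrist_force: [-0.8, -0.9, 5.8]
grip_width: 0.0188
```

```bash
python3 st.py
```

```text
13.9 [0.5085, -0.1653, 0.0207] jawang 85.13 xang -4.87 down [ 0.001  0.    -1.   ] q [-5.9, 30.0, 24.2, 115.4, -19.3, 38.4, 115.8] F [-0.78, -0.91, 5.77] M [0.089, 0.318, 0.039] eff7 -0.006 w 0.0188
```

Emit:
{"op": "carry_out", "data": {"delta_pos": [[0,0,0],[0,-0.3,0],[0,-1.0,0],[0,-2.0,0],[0,-3.0,0],[0,-3.8,0],[0,-3.8,0]], "delta_rot": [[0,0,0],[0,0,0],[0,0,0],[0,0,0],[0,0,0],[0,0,0],[0,0,0]], "grip": [-0.7,-0.7,-0.7,-0.7,-0.7,-0.7,-0.7], "force": 110}}

```text
t: 14.78
tcp_pos: [0.5103, -0.1661, 0.2527]
tool_rot: [[0.996, 0.009, 0.085], [-0.085, -0.001, 0.996], [0.009, -1.0, -0.0]]
wrist_force: [-0.7, -0.1, -4.9]
grip_width: 0.0162
```

```bash
python3 st.py; python3 -c "
from h import *
print(toolmove([.4716,.0816,.25]))"
```

```text
14.78 [0.5103, -0.1661, 0.2527] jawang 85.13 xang -4.87 down [ 0.009 -0.001 -1.   ] q [-14.1, 12.2, 32.2, 104.3, -7.2, 65.1, 105.7] F [-0.75, -0.08, -4.89] M [-0.004, 0.05, -0.032] eff7 -0.047 w 0.0162
[-0.99381308  0.03566396  4.05924602]
```

Emit:
{"op": "carry_out", "data": {"delta_pos": [[-0.2,0,0.6],[-0.35,0,1.3],[-0.5,0,2.0],[-0.65,0,2.7],[-0.8,0,3.4],[-1.0,0,4.06],[-1.0,0,4.06],[-1.0,0,4.06]], "delta_rot": [[0,-0.12,0],[0,-0.25,0],[0,-0.38,0],[0,-0.5,0],[0,-0.62,0],[0,-0.729,0],[0,-0.729,0],[0,-0.729,0]], "grip": [-0.7,-0.7,-0.7,-0.7,-0.7,-0.7,-0.7,-0.7]}}

```text
t: 15.78
tcp_pos: [0.4681, 0.0817, 0.2471]
tool_rot: [[0.8, -0.002, -0.6], [0.6, -0.002, 0.8], [-0.003, -1.0, 0.0]]
wrist_force: [0.4, 0.2, -4.1]
grip_width: 0.0165
```

```bash
python3 st.py; python3 - <<'E'
from h import *
print(toolmove([.4716,.0816,.203]))
c=viewer.capture("wrist");np.savez("w6.npz",**c)
print(proj(c,[[.5841,.1661,.226],[.5841,.1661,.199]]))
save("pics/i.png",c["pixels"],(180,120,480,480),1.6)
E
```

```text
15.78 [0.4681, 0.0817, 0.2471] jawang 126.87 xang 36.87 down [-0.002 -0.002 -1.   ] q [-31.2, 4.9, 17.2, 111.4, -1.6, 64.0, 113.5] F [0.39, 0.18, -4.07] M [-0.122, 0.057, 0.025] eff7 0.002 w 0.0165
[ 0.04812287  0.73463499 -0.03631463]
[[317.9990133  530.5200177 ]
 [318.30136712 485.59095839]]
```

View pics/i.png

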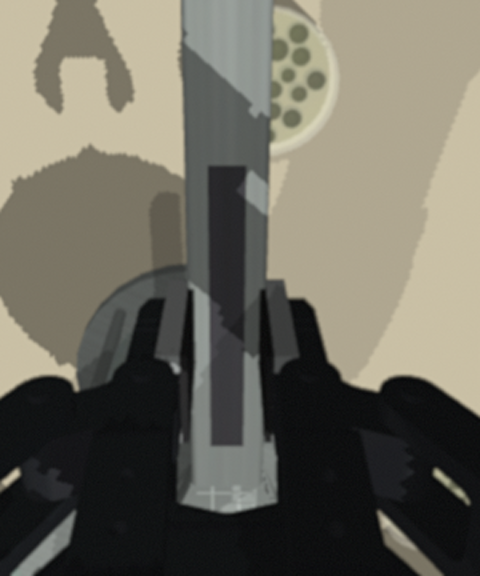

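The handle runs straight and central in the jaws (crop centre 226 at the top, 227 at the bottom; the camera axis is at 226), so the spanner has not swung in the grip.

Emit:
{"op": "carry_out", "data": {"delta_pos": [[0.05,0.3,-0.036],[0.05,0.6,-0.036],[0.05,0.735,-0.036],[0.05,0.735,-0.036],[0.05,0.735,-0.036],[0.05,0.735,-0.036]], "delta_rot": [[0,0,0],[0,0,0],[0,0,0],[0,0,0],[0,0,0],[0,0,0]], "grip": [-0.7,-0.7,-0.7,-0.7,-0.7,-0.7]}}

```text
t: 16.58
tcp_pos: [0.4732, 0.0828, 0.2049]
tool_rot: [[0.8, 0.001, -0.6], [0.6, 0.001, 0.8], [0.001, -1.0, -0.0]]
wrist_force: [-0.3, 0.2, -3.1]
grip_width: 0.0162
```

```bash
cat > tgt.py <<'E'
import sys
from h import *
N=np.array([.5841,.1661]);D=.1007
psi,gap,z=map(float,sys.argv[1:4]);u=np.array([np.cos(np.radians(psi)),np.sin(np.radians(psi))])
T=N-(D+gap)*u;s=sensors.state();R=np.array(s["tool_rot"]);x=np.degrees(np.arctan2(R[1,0],R[0,0]))
print("delta",toolmove([*T,z]).round(3),"roty",np.radians(x-psi).round(4))
d=N-np.array(s["tcp_pos"])[:2];ux=R[:2,0];print("now: gap mm",1e3*(d@ux-D),"lateral mm",1e3*(d@R[:2,2]))
E
python3 st.py; python3 tgt.py 36.9 .02 .203
```

```text
16.57 [0.4732, 0.0828, 0.2049] jawang 126.9 xang 36.9 down [ 0.001  0.001 -1.   ] q [-30.7, 8.0, 17.2, 114.0, -2.8, 58.3, 114.7] F [-0.26, 0.25, -3.11] M [-0.025, 0.026, 0.016] eff7 -0.0 w 0.0162
delta [0.3   0.032 0.001] roty 0.0001
now: gap mm 37.9960056708384 lateral mm 0.05943730427400429
```

Emit:
{"op": "carry_out", "data": {"delta_pos": [[0.1,0.02,0],[0.2,0.03,0],[0.3,0.03,0],[0.36,0.03,0],[0.42,0.03,0],[0.42,0.03,0]], "delta_rot": [[0,0,0],[0,0,0],[0,0,0],[0,0,0],[0,0,0],[0,0,0]], "grip": [-0.7,-0.7,-0.7,-0.7,-0.7,-0.7]}}

```text
t: 17.32
tcp_pos: [0.4931, 0.0981, 0.2024]
tool_rot: [[0.799, 0.0, -0.601], [0.601, 0.0, 0.799], [0.0, -1.0, 0.0]]
wrist_force: [0.8, -0.7, -4.1]
grip_width: 0.0167
```

```bash
python3 st.py; python3 tgt.py 36.9 0 .203
```

```text
17.32 [0.4931, 0.0981, 0.2024] jawang 126.93 xang 36.93 down [ 0.  0. -1.] q [-31.0, 10.6, 16.8, 111.4, -3.6, 58.5, 114.3] F [0.85, -0.7, -4.11] M [-0.018, 0.076, -0.021] eff7 -0.002 w 0.0167
delta [ 0.216 -0.01  -0.004] roty 0.0005
now: gap mm 12.953405158261544 lateral mm -0.28962311986422545
```

Emit:
{"op": "carry_out", "data": {"delta_pos": [[0.08,-0.01,-0.004],[0.14,-0.01,-0.004],[0.18,-0.01,-0.004],[0.2,-0.01,-0.004],[0.2,-0.01,-0.004]], "delta_rot": [[0,0,0],[0,0,0],[0,0,0],[0,0,0],[0,0,0]], "grip": [-0.7,-0.7,-0.7,-0.7,-0.7]}}

```text
t: 17.95
tcp_pos: [0.5026, 0.1049, 0.203]
tool_rot: [[0.8, -0.0, -0.601], [0.601, 0.0, 0.8], [-0.0, -1.0, 0.0]]
wrist_force: [0.7, 0.7, -3.3]
grip_width: 0.016
```

```bash
python3 st.py; python3 tgt.py 36.9 0 .203
```

```text
17.95 [0.5026, 0.1049, 0.203] jawang 126.92 xang 36.92 down [-0.  0. -1.] q [-31.1, 11.6, 16.6, 110.0, -3.9, 58.9, 114.1] F [0.68, 0.72, -3.31] M [0.037, 0.097, 0.018] eff7 -0.001 w 0.016
delta [ 0.02 -0.    0.  ] roty 0.0003
now: gap mm 1.1704013871890044 lateral mm -0.02679039887194118
```

Emit:
{"op": "carry_out", "data": {"delta_pos": [[0.0065,0,0.148],[0.015,0,0.222],[0.026,0,0.296],[0.026,0,0.296]], "delta_rot": [[0,0.0875,0],[0,0.131,0],[0,0.175,0],[0,0.175,0]], "grip": [-0.7,-0.7,-0.7,-0.7]}}

```text
t: 18.45
tcp_pos: [0.4934, 0.1198, 0.2031]
tool_rot: [[0.891, 0.001, -0.453], [0.453, -0.0, 0.891], [0.0, -1.0, -0.001]]
wrist_force: [1.8, -0.3, -2.7]
grip_width: 0.0167
```

```bash
python3 st.py; python3 tgt.py 26.9 .0012 .203
```

```text
18.45 [0.4934, 0.1198, 0.2031] jawang 116.95 xang 26.95 down [ 0.001 -0.    -1.   ] q [-33.7, 11.0, 17.3, 110.8, -3.8, 58.7, 102.2] F [1.77, -0.33, -2.66] M [-0.152, -0.111, 0.108] eff7 -0.243 w 0.0167
delta [-0.     0.001  0.004] roty 0.0008
now: gap mm 1.1784636709298164 lateral mm 0.16234026323704714
```

Emit:
{"op": "carry_out", "data": {"delta_pos": [[0.0036,0,0.111],[0.0146,0,0.2218],[0.0325,0,0.331],[0.058,0,0.44],[0.09,0,0.545],[0.129,0,0.65],[0.1744,0,0.751],[0.2278,0,0.85],[0.2278,0,0.85]], "delta_rot": [[0,0.0654,0],[0,0.131,0],[0,0.196,0],[0,0.262,0],[0,0.327,0],[0,0.393,0],[0,0.458,0],[0,0.524,0],[0,0.524,0]], "grip": [-0.7,-0.7,-0.7,-0.7,-0.7,-0.7,-0.7,-0.7,-0.7]}}

```text
t: 19.58
tcp_pos: [0.4828, 0.1706, 0.203]
tool_rot: [[0.999, 0.001, 0.053], [-0.053, -0.002, 0.999], [0.001, -1.0, -0.002]]
wrist_force: [1.4, -2.6, -2.9]
grip_width: 0.0165
```

```bash
python3 st.py; python3 tgt.py -3.1 .0012 .203
```

```text
19.57 [0.4828, 0.1706, 0.203] jawang 86.97 xang -3.03 down [ 0.001 -0.002 -1.   ] q [-40.9, 11.6, 19.0, 110.2, -4.3, 58.8, 66.9] F [1.42, -2.59, -2.94] M [-0.565, -0.311, 0.347] eff7 -0.529 w 0.0165
delta [-0.009 -0.001  0.016] roty 0.0013
now: gap mm 0.6734006606003429 lateral mm 0.8417160727137241
```

Emit:
{"op": "carry_out", "data": {"delta_pos": [[0.0045,0,0.1233],[0.0179,0,0.2461],[0.0403,0,0.3676],[0.0713,0,0.4871],[0.1111,0,0.6037],[0.1591,0,0.7176],[0.2152,0,0.8273],[0.2793,0,0.9331],[0.351,0,1.0337],[0.4298,0,1.1289],[0.515,0,1.2181],[0.6066,0,1.3008]], "delta_rot": [[0,0.0727,0],[0,0.1454,0],[0,0.2182,0],[0,0.2909,0],[0,0.3636,0],[0,0.4363,0],[0,0.509,0],[0,0.5818,0],[0,0.6545,0],[0,0.7272,0],[0,0.8,0],[0,0.8727,0]], "grip": [-0.7,-0.7,-0.7,-0.7,-0.7,-0.7,-0.7,-0.7,-0.7,-0.7,-0.7,-0.7]}}

```text
t: 21.08
tcp_pos: [0.5224, 0.2463, 0.2026]
tool_rot: [[0.6, -0.002, 0.8], [-0.8, -0.002, 0.6], [0.0, -1.0, -0.003]]
wrist_force: [-0.8, -3.1, -2.0]
grip_width: 0.0165
```

```bash
python3 st.py; python3 tgt.py -53.1 .0012 .203
```

```text
21.07 [0.5224, 0.2463, 0.2026] jawang 36.85 xang -53.15 down [-0.002 -0.002 -1.   ] q [-49.3, 19.2, 24.8, 101.7, -9.0, 61.2, 15.5] F [-0.8, -3.11, -2.04] M [-0.637, 0.125, 0.485] eff7 -0.033 w 0.0165
delta [-0.012 -0.007  0.02 ] roty -0.0009
now: gap mm 0.49355653866102467 lateral mm 1.276508915544955
```

Emit:
{"op": "carry_out", "data": {"delta_pos": [[0.0052,0,0.133],[0.0117,0,0.199],[0.0209,0,0.2655],[0.0209,0,0.2655],[0.0209,0,0.2655]], "delta_rot": [[0,0.0785,0],[0,0.1178,0],[0,0.157,0],[0,0.157,0],[0,0.157,0]], "grip": [-0.7,-0.7,-0.7,-0.7,-0.7]}}

```text
t: 21.7
tcp_pos: [0.5362, 0.2552, 0.2028]
tool_rot: [[0.467, -0.001, 0.884], [-0.884, -0.001, 0.467], [0.001, -1.0, -0.001]]
wrist_force: [-1.6, -5.7, -2.9]
grip_width: 0.0162
```

```bash
python3 st.py; python3 tgt.py -62.1 .0012 .203
```

```text
21.7 [0.5362, 0.2552, 0.2028] jawang 27.85 xang -62.15 down [-0.001 -0.001 -1.   ] q [-50.2, 21.1, 26.4, 99.6, -10.4, 61.8, 7.4] F [-1.58, -5.71, -2.9] M [-1.059, 0.35, 0.303] eff7 -0.281 w 0.0162
delta [-0.012 -0.004  0.011] roty -0.0008
now: gap mm 0.4841593011645495 lateral mm 0.7605956327346244
```

Emit:
{"op": "carry_out", "data": {"delta_pos": [[0.0042,0,-0.119],[0.0166,0,-0.237],[0.0166,0,-0.237],[0.0166,0,-0.237]], "delta_rot": [[0,-0.07,0],[0,-0.14,0],[0,-0.14,0],[0,-0.14,0]], "grip": [-0.7,-0.7,-0.7,-0.7]}}

```text
t: 22.2
tcp_pos: [0.5251, 0.2484, 0.2033]
tool_rot: [[0.585, 0.002, 0.811], [-0.811, 0.0, 0.585], [0.001, -1.0, 0.001]]
wrist_force: [2.2, -3.7, -4.5]
grip_width: 0.016
```

```bash
python3 st.py; python3 tgt.py -54.1 .0012 .203
```

```text
22.2 [0.5251, 0.2484, 0.2033] jawang 35.77 xang -54.23 down [ 0.002  0.    -1.   ] q [-49.4, 19.4, 25.0, 101.4, -9.2, 61.1, 14.5] F [2.22, -3.68, -4.51] M [-0.781, -0.302, -0.145] eff7 0.161 w 0.016
delta [-0.01   0.005 -0.009] roty -0.0022
now: gap mm 0.5763864969346028 lateral mm -0.2945434147682627
```

Emit:
{"op": "carry_out", "data": {"delta_pos": [[0.001,0,0.05],[0.001,0,0.05],[0.001,0,0.05]], "delta_rot": [[0,0.03,0],[0,0.03,0],[0,0.03,0]], "grip": [-0.7,-0.7,-0.7]}}

```text
t: 22.58
tcp_pos: [0.5273, 0.25, 0.203]
tool_rot: [[0.561, 0.001, 0.828], [-0.828, -0.001, 0.561], [0.001, -1.0, -0.0]]
wrist_force: [1.1, -4.7, -3.4]
grip_width: 0.0164
```

```bash
python3 st.py; python3 tgt.py -55.8 .0012 .203
```

```text
22.57 [0.5273, 0.25, 0.203] jawang 34.11 xang -55.89 down [ 0.001 -0.001 -1.   ] q [-49.6, 19.8, 25.2, 101.0, -9.4, 61.3, 13.0] F [1.12, -4.66, -3.44] M [-1.0, -0.366, -0.01] eff7 0.04 w 0.0164
delta [-0.01  -0.    -0.003] roty -0.0016
now: gap mm 0.6180527564624422 lateral mm -0.013398010790866
```

Emit:
{"op": "carry_out", "data": {"delta_pos": [[-0.2,0,0],[-0.45,0,0],[-0.7,0,0],[-0.7,0,0],[-0.7,-0.7,0],[-0.7,-1.4,0],[-0.7,-1.4,0]], "delta_rot": [[0,0,0],[0,0,0],[0,0,0],[0,0,0],[0,0,0],[0,0,0],[0,0,0]], "grip": [-0.7,-0.7,-0.7,-0.7,-0.7,-0.7,-0.7]}}

```text
t: 23.45
tcp_pos: [0.5054, 0.2863, 0.291]
tool_rot: [[0.562, 0.007, 0.827], [-0.827, 0.005, 0.562], [-0.001, -1.0, 0.009]]
wrist_force: [-0.3, -0.6, -3.1]
grip_width: 0.0165
```

```bash
python3 st.py; python3 -c "
from h import *
print(toolmove([.569,.09,.285]))"
```

```text
23.45 [0.5054, 0.2863, 0.291] jawang 34.18 xang -55.82 down [ 0.007  0.005 -1.   ] q [-54.4, 14.9, 25.4, 95.4, -6.8, 70.8, 6.6] F [-0.27, -0.62, -3.12] M [-0.011, -0.048, -0.001] eff7 -0.025 w 0.0165
[ 3.3025573   0.09048408 -0.96279212]
```

Emit:
{"op": "carry_out", "data": {"delta_pos": [[0.7,0,-0.2],[1.5,0,-0.45],[2.4,0,-0.7],[3.3,0,-0.96],[3.3,0,-0.96],[3.3,0,-0.96]], "delta_rot": [[0,0,0],[0,0,0],[0,0,0],[0,0,0],[0,0,0],[0,0,0]], "grip": [-0.7,-0.7,-0.7,-0.7,-0.7,-0.7]}}

```text
t: 24.2
tcp_pos: [0.566, 0.0896, 0.2858]
tool_rot: [[0.562, -0.002, 0.827], [-0.827, 0.001, 0.562], [-0.002, -1.0, -0.001]]
wrist_force: [-0.3, 0.4, -3.5]
grip_width: 0.0164
```

```bash
python3 st.py; python3 - <<'E'
from h import *
c=viewer.capture("wrist");np.savez("w7.npz",**c)
p=proj(c,[.584,.166,.199])[0].astype(int);print(p);x0,y0=max(p[0]-50,0),max(p[1]-50,0);print(x0,y0)
save("pics/j.png",c["pixels"],(x0,y0,p[0]+50,p[1]+50),6)
E
```

```text
24.2 [0.566, 0.0896, 0.2858] jawang 34.16 xang -55.84 down [-0.002  0.001 -1.   ] q [-38.7, 15.2, 31.3, 96.5, -8.4, 70.7, 28.7] F [-0.34, 0.36, -3.48] M [0.112, 0.011, -0.01] eff7 0.001 w 0.0164
[424 164]
374 114
```

View pics/j.png

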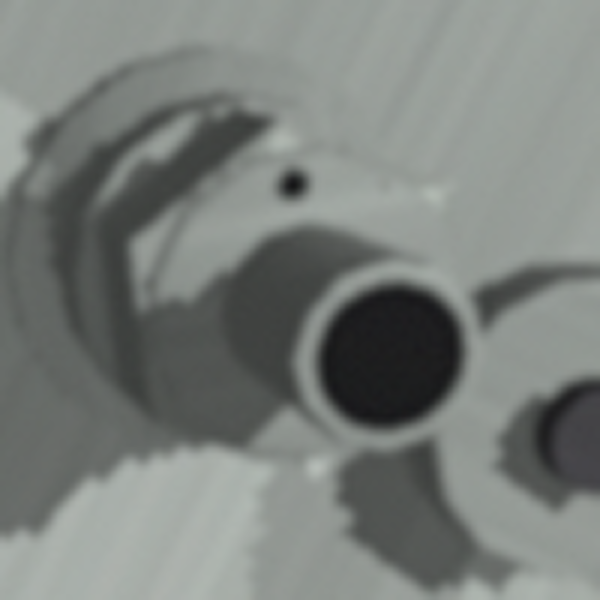

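The dot is in clear view at crop (292,184), the tube mouth at (388,357), and nut corners at (283,140), (437,193), (318,466) and (130,240).

```bash
python3 - <<'E'
from h import *
c=dict(np.load("w7.npz"))
f=lambda u,v,z:onz(c,(374-.417+u/6,114-.417+v/6),z)
ctr=f(388,357,.226);print(ctr)
for n,uv,z in(("dot",(292,184),.199),("c1",(283,140),.1975),("c2",(437,193),.1975),("c3",(318,466),.1975),("c4",(130,240),.1975)):
    p=f(*uv,z)-ctr;print(n,np.hypot(*p[:2]).round(4),np.degrees(np.arctan2(p[1],p[0])).round(1))
E
```

```text
[0.58398996 0.16579481 0.226     ]
dot 0.0116 134.4
c1 0.0154 134.7
c2 0.0158 75.6
c3 0.0156 -44.2
c4 0.0174 -166.4
```

```bash
python3 - <<'E'
from h import *
for n in("w6","w7"):
    c=dict(np.load(n+".npz"));hsv=cv2.cvtColor(c["pixels"],cv2.COLOR_RGB2HSV)
    # dark groove on the handle: centre per row between rows 225 and 290
    g=cv2.cvtColor(c["pixels"],cv2.COLOR_RGB2GRAY)
    for y in range(130,330,20):
        r=g[y].astype(int);print(n,y,r[284:356:2].tolist())
c=dict(np.load("w7.npz"));save("pics/k.png",c["pixels"],None,1.2)
E
```

```text
w6 130 [192, 192, 191, 192, 171, 119, 143, 152, 150, 149, 151, 151, 150, 149, 153, 156, 154, 153, 153, 156, 157, 155, 151, 148, 149, 150, 150, 146, 146, 148, 149, 150, 139, 145, 180, 180]
w6 150 [192, 191, 192, 189, 150, 88, 90, 111, 142, 149, 151, 151, 150, 150, 153, 155, 154, 152, 153, 156, 156, 156, 151, 149, 149, 150, 149, 148, 146, 149, 150, 149, 137, 111, 113, 112]
w6 170 [192, 192, 191, 192, 184, 110, 88, 92, 93, 93, 92, 93, 92, 93, 94, 96, 95, 93, 99, 135, 156, 157, 151, 149, 148, 150, 148, 147, 146, 149, 150, 148, 132, 135, 147, 162]
w6 190 [191, 191, 192, 192, 190, 137, 88, 92, 93, 92, 92, 94, 94, 92, 93, 95, 94, 93, 94, 95, 97, 95, 93, 91, 91, 92, 126, 147, 144, 120, 127, 145, 125, 107, 106, 113]
w6 210 [192, 191, 192, 191, 192, 166, 86, 90, 93, 92, 92, 93, 93, 92, 93, 95, 93, 92, 94, 95, 95, 94, 93, 91, 91, 91, 91, 89, 90, 91, 92, 82, 133, 200, 205, 207]
w6 230 [116, 116, 116, 119, 143, 162, 97, 89, 93, 93, 91, 94, 92, 57, 40, 41, 40, 40, 39, 39, 40, 41, 40, 38, 46, 118, 150, 147, 135, 103, 90, 84, 149, 193, 192, 192]
w6 250 [92, 92, 92, 93, 106, 117, 88, 87, 92, 93, 91, 
[... 1691 characters left out ...]
2]
w7 250 [176, 139, 135, 135, 135, 135, 123, 156, 173, 173, 173, 176, 174, 113, 79, 80, 78, 77, 76, 76, 75, 77, 78, 77, 93, 164, 173, 171, 171, 172, 172, 155, 137, 135, 136, 135]
w7 270 [219, 219, 218, 219, 219, 219, 161, 146, 170, 173, 172, 175, 175, 118, 78, 79, 78, 78, 77, 76, 77, 78, 78, 77, 98, 166, 172, 170, 171, 172, 170, 148, 133, 136, 136, 136]
w7 290 [219, 219, 219, 219, 219, 220, 195, 136, 168, 174, 172, 174, 175, 128, 80, 81, 80, 77, 77, 77, 77, 78, 78, 77, 107, 169, 172, 170, 171, 172, 164, 178, 220, 219, 219, 218]
w7 310 [102, 102, 102, 103, 103, 102, 59, 19, 53, 142, 151, 153, 155, 123, 71, 71, 69, 69, 68, 67, 68, 67, 54, 38, 56, 83, 85, 85, 84, 48, 21, 41, 96, 103, 102, 102]
```

View pics/k.png

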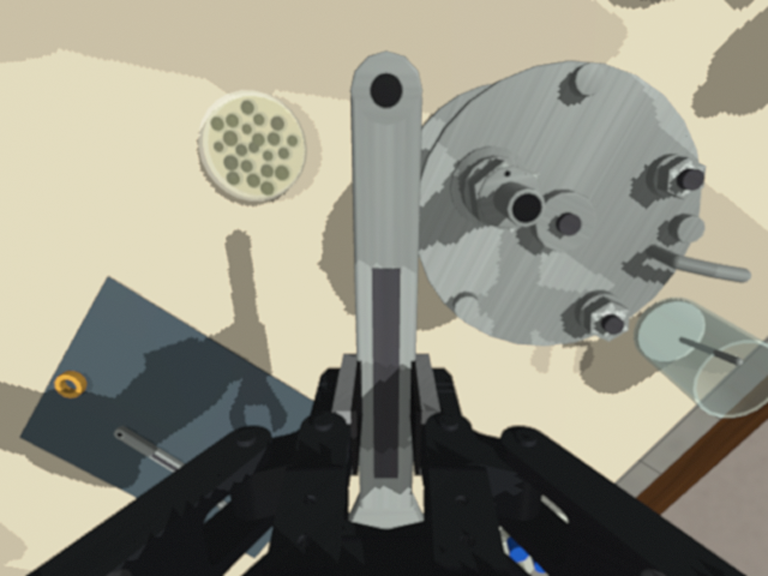

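The spanner lies straight in the jaws, so nothing slipped. The nut stands 82° on from its released finger-tight angle, so it needs about 8° more. I'll re-engage and finish.

```bash
python3 tgt.py -45.4 .04 .285
```

```text
delta [-3.177  0.02   0.538] roty -0.1801
now: gap mm -152.9057788201782 lateral mm 57.46921288748669
```

Emit:
{"op": "carry_out", "data": {"delta_pos": [[-0.8,0,0.13],[-1.6,0,0.27],[-2.4,0,0.4],[-3.18,0,0.54],[-3.18,0.5,0.54],[-3.18,1.0,0.54],[-3.18,1.38,0.54],[-3.18,1.38,0.54],[-3.18,1.38,0.54]], "delta_rot": [[0,-0.05,0],[0,-0.1,0],[0,-0.15,0],[0,-0.18,0],[0,-0.18,0],[0,-0.18,0],[0,-0.18,0],[0,-0.18,0],[0,-0.18,0]], "grip": [-0.7,-0.7,-0.7,-0.7,-0.7,-0.7,-0.7,-0.7,-0.7]}}

```text
t: 25.38
tcp_pos: [0.4865, 0.2663, 0.205]
tool_rot: [[0.702, 0.001, 0.712], [-0.712, 0.001, 0.702], [-0.0, -1.0, 0.002]]
wrist_force: [-0.0, 0.3, -3.3]
grip_width: 0.0166
```

```bash
python3 st.py; python3 tgt.py -45.4 .016 .203
```

```text
25.38 [0.4865, 0.2663, 0.205] jawang 44.59 xang -45.41 down [ 0.001  0.001 -1.   ] q [-52.3, 16.3, 23.3, 104.8, -7.4, 60.3, 18.3] F [-0.0, 0.3, -3.29] M [0.064, 0.013, -0.008] eff7 -0.002 w 0.0166
delta [ 0.386  0.034 -0.014] roty -0.0003
now: gap mm 39.18432870978471 lateral mm -0.799819462507026
```

Emit:
{"op": "carry_out", "data": {"delta_pos": [[0,0.03,-0.012],[0.03,0.03,-0.012],[0.08,0.03,-0.012],[0.08,0.03,-0.012]], "delta_rot": [[0,0,0],[0,0,0],[0,0,0],[0,0,0]], "grip": [-0.7,-0.7,-0.7,-0.7]}}

```text
t: 25.88
tcp_pos: [0.4897, 0.2607, 0.2026]
tool_rot: [[0.7, 0.0, 0.714], [-0.714, 0.0, 0.7], [0.0, -1.0, 0.0]]
wrist_force: [0.5, 1.5, -2.2]
grip_width: 0.0166
```

```bash
python3 st.py; python3 tgt.py -45.4 .001 .203
```

```text
25.88 [0.4897, 0.2607, 0.2026] jawang 44.43 xang -45.57 down [ 0.  0. -1.] q [-51.8, 16.5, 23.4, 104.9, -7.5, 60.1, 18.9] F [0.51, 1.5, -2.16] M [0.047, 0.038, 0.042] eff7 0.013 w 0.0166
delta [ 0.532 -0.006  0.016] roty -0.0029
now: gap mm 32.93342845929388 lateral mm 1.237447912899217
```

Emit:
{"op": "carry_out", "data": {"delta_pos": [[-0.03,0,0.016],[-0.03,0,0.016],[-0.03,0,0.016],[-0.03,0,0.016]], "delta_rot": [[0,-0.003,0],[0,-0.003,0],[0,-0.003,0],[0,-0.003,0]], "grip": [-0.7,-0.7,-0.7,-0.7]}}

```text
t: 26.38
tcp_pos: [0.4887, 0.2631, 0.2024]
tool_rot: [[0.703, 0.0, 0.711], [-0.711, 0.0, 0.703], [-0.0, -1.0, 0.0]]
wrist_force: [0.4, 0.1, -3.2]
grip_width: 0.0161
```

```bash
python3 st.py; python3 tgt.py -45.4 .001 .203;python3 tgt.py -45.4 .001 .203
```

```text
26.38 [0.4887, 0.2631, 0.2024] jawang 44.66 xang -45.34 down [ 0.  0. -1.] q [-52.0, 16.6, 23.3, 104.9, -7.5, 60.1, 18.9] F [0.42, 0.06, -3.21] M [0.049, -0.007, 0.016] eff7 0.0 w 0.0161
delta [ 0.572 -0.01  -0.003] roty 0.001
now: gap mm 35.343596925337245 lateral mm -0.26039029503520383
delta [ 0.572 -0.01  -0.003] roty 0.001
now: gap mm 35.343596925337245 lateral mm -0.26039029503520383
```

Emit:
{"op": "carry_out", "data": {"delta_pos": [[0.08,-0.01,-0.003],[0.16,-0.01,-0.003],[0.24,-0.01,-0.003],[0.32,-0.01,-0.003],[0.37,-0.01,-0.003],[0.37,-0.01,-0.003]], "delta_rot": [[0,0,0],[0,0,0],[0,0,0],[0,0,0],[0,0,0],[0,0,0]], "grip": [-0.7,-0.7,-0.7,-0.7,-0.7,-0.7]}}

```text
t: 27.12
tcp_pos: [0.5044, 0.2468, 0.203]
tool_rot: [[0.702, 0.0, 0.712], [-0.712, 0.0, 0.702], [0.0, -1.0, 0.0]]
wrist_force: [-0.3, -0.7, -3.0]
grip_width: 0.0164
```

```bash
python3 st.py; python3 tgt.py -45.4 .0008 .203
```

```text
27.12 [0.5044, 0.2468, 0.203] jawang 44.62 xang -45.38 down [ 0.  0. -1.] q [-50.0, 17.3, 23.9, 104.0, -7.9, 60.4, 21.5] F [-0.33, -0.67, -3.02] M [0.007, 0.039, -0.038] eff7 0.013 w 0.0164
delta [0.199 0.    0.001] roty 0.0003
now: gap mm 12.766810123551187 lateral mm 0.05035212869086009
```

Emit:
{"op": "carry_out", "data": {"delta_pos": [[0.08,0,0],[0.15,0,0],[0.2,0,0],[0.2,0,0]], "delta_rot": [[0,0,0],[0,0,0],[0,0,0],[0,0,0]], "grip": [-0.7,-0.7,-0.7,-0.7]}}

```text
t: 27.62
tcp_pos: [0.5128, 0.2382, 0.203]
tool_rot: [[0.702, 0.0, 0.712], [-0.712, -0.0, 0.702], [0.0, -1.0, 0.0]]
wrist_force: [-0.1, 0.1, -3.4]
grip_width: 0.0167
```

```bash
python3 st.py; python3 tgt.py -45.4 .0008 .203
```

```text
27.62 [0.5128, 0.2382, 0.203] jawang 44.62 xang -45.38 down [ 0. -0. -1.] q [-48.9, 17.7, 24.1, 103.4, -8.2, 60.6, 22.9] F [-0.12, 0.1, -3.36] M [0.01, -0.012, 0.037] eff7 0.013 w 0.0167
delta [-0.002  0.     0.002] roty 0.0003
now: gap mm 0.7079226723843285 lateral mm 0.056809824624602656
```

Emit:
{"op": "carry_out", "data": {"delta_pos": [[0.006,0,0.145],[0.025,0,0.289],[0.056,0,0.43],[0.099,0,0.57],[0.125,0,0.637],[0.1536,0,0.7044],[0.1536,0,0.7044],[0.1536,0,0.7044]], "delta_rot": [[0,0.0858,0],[0,0.1717,0],[0,0.2576,0],[0,0.3435,0],[0,0.386,0],[0,0.4294,0],[0,0.4294,0],[0,0.4294,0]], "grip": [-0.7,-0.7,-0.7,-0.7,-0.7,-0.7,-0.7,-0.7]}}

```text
t: 28.62
tcp_pos: [0.5488, 0.2608, 0.2028]
tool_rot: [[0.343, -0.001, 0.939], [-0.939, -0.001, 0.343], [0.001, -1.0, -0.001]]
wrist_force: [-2.9, -4.3, -2.7]
grip_width: 0.0162
```

```bash
python3 st.py; python3 tgt.py -70 .0008 .203
```

```text
28.62 [0.5488, 0.2608, 0.2028] jawang 20.04 xang -69.96 down [-0.001 -0.001 -1.   ] q [-51.1, 22.8, 28.3, 97.7, -11.9, 62.6, 0.9] F [-2.9, -4.34, -2.71] M [-0.976, 0.565, 0.286] eff7 -0.272 w 0.0162
delta [-0.006 -0.004  0.013] roty 0.0007
now: gap mm 0.41762366887472535 lateral mm 0.7292609734959667
```

Emit:
{"op": "carry_out", "data": {"delta_pos": [[0.004,0,-0.118],[0.0165,0,-0.2355],[0.0165,0,-0.2355],[0.01,0,-0.19],[0.01,0,-0.19]], "delta_rot": [[0,-0.07,0],[0,-0.14,0],[0,-0.14,0],[0,-0.112,0],[0,-0.112,0]], "grip": [-0.7,-0.7,-0.7,-0.7,-0.7]}}

```text
t: 29.25
tcp_pos: [0.5392, 0.2568, 0.203]
tool_rot: [[0.444, 0.001, 0.896], [-0.896, -0.001, 0.444], [0.001, -1.0, 0.0]]
wrist_force: [0.6, -5.0, -2.5]
grip_width: 0.0162
```

Emit:
{"op": "carry_out", "data": {"delta_pos": [[-0.2,0,0],[-0.45,0,0],[-0.7,0,0],[-0.7,0,0],[-0.7,-0.7,0],[-0.7,-1.4,0],[-0.7,-1.4,0]], "delta_rot": [[0,0,0],[0,0,0],[0,0,0],[0,0,0],[0,0,0],[0,0,0],[0,0,0]], "grip": [-0.7,-0.7,-0.7,-0.7,-0.7,-0.7,-0.7]}}

```text
t: 30.12
tcp_pos: [0.5222, 0.296, 0.2912]
tool_rot: [[0.446, 0.007, 0.895], [-0.895, 0.005, 0.446], [-0.002, -1.0, 0.009]]
wrist_force: [-0.3, 0.8, -3.4]
grip_width: 0.0163
```

```bash
python3 st.py; python3 - <<'E'
from h import *
s=sensors.state();R=np.array(s["tool_rot"]);N=np.array([.5841,.1661]);T=N+.054*R[:2,0]-.055*R[:2,2]
print(T,toolmove([*T,.285]))
E
```

```text
30.12 [0.5222, 0.296, 0.2912] jawang 26.48 xang -63.52 down [ 0.007  0.005 -1.   ] q [-55.3, 17.3, 27.6, 92.8, -8.4, 71.4, 0.3] F [-0.32, 0.83, -3.44] M [-0.002, 0.013, -0.021] eff7 -0.025 w 0.0163
[0.55894914 0.0932432 ] [ 3.29726581  0.08954932 -0.95913945]
```

Emit:
{"op": "carry_out", "data": {"delta_pos": [[0.7,0,-0.2],[1.5,0,-0.45],[2.4,0,-0.7],[3.3,0,-0.96],[3.3,0,-0.96],[3.3,0,-0.96]], "delta_rot": [[0,0,0],[0,0,0],[0,0,0],[0,0,0],[0,0,0],[0,0,0]], "grip": [-0.7,-0.7,-0.7,-0.7,-0.7,-0.7]}}

```text
t: 30.88
tcp_pos: [0.556, 0.0923, 0.2859]
tool_rot: [[0.445, -0.002, 0.895], [-0.895, 0.001, 0.445], [-0.001, -1.0, -0.001]]
wrist_force: [0.2, 1.1, -2.9]
grip_width: 0.0164
```

```bash
python3 - <<'E'
from h import *
def go(c):
    g=cv2.cvtColor(c["pixels"],cv2.COLOR_RGB2GRAY)
    p=proj(c,[.584,.166,.199])[0].astype(int);x0,y0=p-45
    G=cv2.resize(g[y0:y0+90,x0:x0+90],None,fx=6,fy=6,interpolation=cv2.INTER_CUBIC)
    k,l,st,ce=cv2.connectedComponentsWithStats((G<65).astype(np.uint8))
    f=lambda q,z:onz(c,(x0-.417+q[0]/6,y0-.417+q[1]/6),z)
    i=[j for j in range(1,k) if st[j,4]>5000];
    for j in i: print("mouth?",ce[j],st[j],f(ce[j],.226))
    for j in range(1,k):
        if 100<st[j,4]<2500:
            d=f(ce[j],.199)-[.5840,.1658,.199]; print("blob",st[j,4],np.hypot(*d[:2]).round(4),np.degrees(np.arctan2(d[1],d[0])).round(1))
go(dict(np.load("w7.npz")));print()
c=viewer.capture("wrist");np.savez("w8.npz",**c);go(c)
E
python3 st.py
```

```text
mouth? [359.89422636 326.2519169 ] [  290   257   140   140 15259] [0.58407914 0.16592979 0.226     ]
blob 126 0.0178 146.4
blob 295 0.0115 134.0
blob 1599 0.0171 -148.2
blob 366 0.0033 -88.4
blob 188 0.0169 -121.1
blob 1997 0.0272 8.8

mouth? [361.65799039 322.37206283] [  292   253   141   140 15406] [0.58410356 0.16592191 0.226     ]
blob 1056 0.023 -171.2
blob 309 0.0116 126.3
blob 2427 0.0169 -151.4
blob 431 0.0167 36.2
blob 465 0.0262 10.6
30.93 [0.556, 0.0933, 0.286] jawang 26.56 xang -63.44 down [-0.002  0.001 -1.   ] q [-41.1, 14.3, 33.1, 97.8, -8.3, 70.4, 20.5] F [-0.3, 0.63, -2.69] M [0.064, -0.041, 0.02] eff7 -0.002 w 0.0166
```

The dot reads 126.3° against 216.7° at finger-tight, a turn of 90.4°. Now I'll lay the spanner back where it was.

```bash
python3 -c "
from h import *
print(toolmove([.509,-.165,.25]),np.radians(58.5))"
```

```text
[ 3.50180166  0.59841733 -2.62452976] 1.0210176124166828
```

Emit:
{"op": "carry_out", "data": {"delta_pos": [[0.5,0,-0.4],[1.0,0,-0.8],[1.6,0.1,-1.2],[2.2,0.2,-1.6],[2.8,0.4,-2.1],[3.5,0.6,-2.62],[3.5,0.6,-2.62],[3.5,0.6,-2.62],[3.5,0.6,-2.62]], "delta_rot": [[0,-0.17,0],[0,-0.34,0],[0,-0.51,0],[0,-0.68,0],[0,-0.85,0],[0,-1.022,0],[0,-1.022,0],[0,-1.022,0],[0,-1.022,0]], "grip": [-0.7,-0.7,-0.7,-0.7,-0.7,-0.7,-0.7,-0.7,-0.7]}}

```text
t: 32.05
tcp_pos: [0.5104, -0.1637, 0.2509]
tool_rot: [[0.997, 0.0, 0.083], [-0.083, 0.001, 0.997], [0.0, -1.0, 0.001]]
wrist_force: [0.2, 0.8, -3.1]
grip_width: 0.0165
```

```bash
python3 st.py; python3 -c "
from h import *
print(toolmove([.509,-.165,.028]))"
```

```text
32.05 [0.5104, -0.1637, 0.2509] jawang 85.24 xang -4.76 down [ 0.     0.001 -1.   ] q [-15.3, 12.7, 33.5, 104.1, -7.7, 65.4, 106.0] F [0.25, 0.77, -3.13] M [0.009, 0.035, -0.047] eff7 -0.006 w 0.0165
[-0.02257262  3.71559581 -0.02776475]
```

Emit:
{"op": "carry_out", "data": {"delta_pos": [[0,0.8,0],[0,1.6,0],[0,2.4,0],[0,3.1,-0.01],[0,3.5,-0.01],[0,3.7,-0.01],[0,3.7,-0.01],[0,3.7,-0.01],[0,3.7,-0.01]], "delta_rot": [[0,0,0],[0,0,0],[0,0,0],[0,0,0],[0,0,0],[0,0,0],[0,0,0],[0,0,0],[0,0,0]], "grip": [-0.7,-0.7,-0.7,-0.7,-0.7,-0.7,-0.7,-0.7,-0.7]}}

```text
t: 33.17
tcp_pos: [0.5104, -0.1668, 0.0301]
tool_rot: [[0.996, 0.002, 0.087], [-0.087, -0.0, 0.996], [0.002, -1.0, -0.0]]
wrist_force: [0.4, 0.1, -3.5]
grip_width: 0.0162
```

```bash
python3 st.py
```

```text
33.17 [0.5104, -0.1668, 0.0301] jawang 85.03 xang -4.97 down [ 0.002 -0.    -1.   ] q [-7.7, 29.7, 26.6, 115.0, -20.4, 39.7, 116.9] F [0.39, 0.15, -3.47] M [-0.017, 0.03, 0.042] eff7 -0.001 w 0.0162
```

Lower 8 mm slowly and watch the force.

Emit:
{"op": "carry_out", "data": {"delta_pos": [[0,0.04,0],[0,0.08,0],[0,0.11,0],[0,0.14,0],[0,0.14,0],[0,0.14,0]], "delta_rot": [[0,0,0],[0,0,0],[0,0,0],[0,0,0],[0,0,0],[0,0,0]], "grip": [-0.7,-0.7,-0.7,-0.7,-0.7,-0.7]}}

```text
t: 33.92
tcp_pos: [0.5094, -0.1667, 0.0211]
tool_rot: [[0.996, -0.0, 0.087], [-0.087, 0.001, 0.996], [-0.0, -1.0, 0.001]]
wrist_force: [-2.0, 1.5, 5.4]
grip_width: 0.0162
```

```bash
python3 st.py
```

```text
33.92 [0.5094, -0.1667, 0.0211] jawang 85.01 xang -4.99 down [-0.     0.001 -1.   ] q [-7.2, 30.5, 26.1, 115.2, -21.0, 38.8, 117.3] F [-2.01, 1.49, 5.35] M [0.236, 0.552, 0.049] eff7 -0.0 w 0.0162
```

Emit:
{"op": "carry_out", "data": {"delta_pos": [[0,0,0],[0,0,0],[0,0,0],[0,0,0],[0,-0.5,0],[0,-1.5,0],[0,-2.5,0],[0,-3.7,0],[0,-3.7,0]], "delta_rot": [[0,0,0],[0,0,0],[0,0,0],[0,0,0],[0,0,0],[0,0,0],[0,0,0],[0,0,0],[0,0,0]], "grip": [-0.2,-0.2,-0.2,-0.2,-0.2,-0.2,-0.2,-0.2,-0.2], "force": 40}}

```text
t: 35.05
tcp_pos: [0.512, -0.1679, 0.2474]
tool_rot: [[0.996, 0.01, 0.087], [-0.087, -0.001, 0.996], [0.01, -1.0, -0.0]]
wrist_force: [0.2, 0.7, -0.5]
grip_width: 0.0344
```

```bash
python3 st.py; python3 - <<'E'
from h import *
c=viewer.capture("wrist");s=viewer.capture("scene")
a=c["pixels"][60:460,160:480];b=cv2.resize(s["pixels"][200:400,110:310],(400,400))
save("pics/l.png",np.hstack([a,b]),None,1.1)
# spanner height from depth: top face
for uv in((321,110),(321,190),(321,265)):
    z=c["range_z"][uv[1],uv[0]];o,d=ray(c,uv);print((o+d*z).round(4))
E
```

```text
35.05 [0.512, -0.1679, 0.2474] jawang 85.01 xang -4.99 down [ 0.01  -0.001 -1.   ] q [-16.0, 13.0, 34.9, 104.5, -8.4, 64.5, 106.8] F [0.2, 0.71, -0.51] M [0.013, 0.006, 0.003] eff7 -0.019 w 0.0344
[ 0.434  -0.1612  0.0127]
[ 0.5074 -0.1677  0.0129]
[ 0.5865 -0.1746  0.013 ]
```

View pics/l.png

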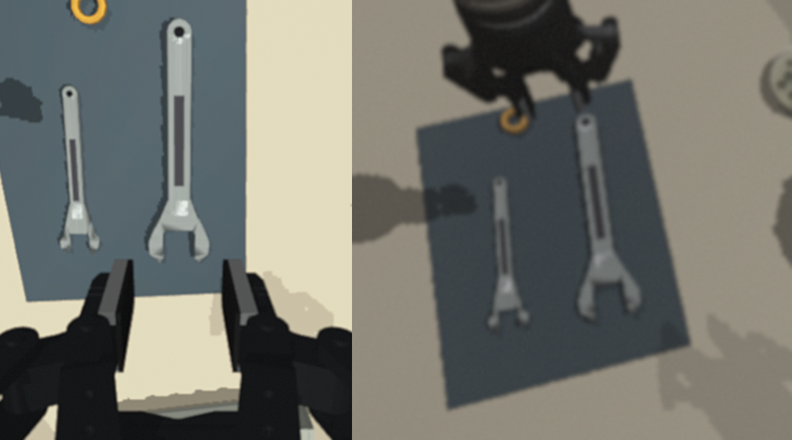

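The spanner lies flat on the mat, with its top at 12.7 to 13.0 mm along its length. The small spanner and the brass ring are where they were, and the gripper is clear, so I'm handing in.

```bash
python3 -c "
from workcell import arm
print(arm.finish_job())"
```

```text
the job is handed in; nothing more can be done
None
```

The dip-tube fitting is made up and I handed the job in at about 35 s of the 72 s; no verdict came back.

- **Finger-tight:** I ran the nut down about 100° clockwise with the gripper. The torque climbed from 0.15 to about 0.6 N m and I stopped there. When released, the nut sprang back about 4.5°.
- **Quarter turn:** The first pull with the large spanner fell short. The nut's dot measured 82° on, because play in the jaw and give in the grip took more than I had allowed for. I refitted the spanner and pulled about 8° more. The dot then measured 90.4° on from finger-tight, good to about a degree.
- **Forces:** Readings between moves stayed under about 7 N sideways with the spanner and about 10 N vertically with the gripper. I saw nothing near the limits, but peaks during the moves were not recorded.
- **Spanner:** It is back close to where it lay and released. Its top measures 12.7–13.0 mm above the bench along its length, so it is flat on the mat.
- **Rest of the bench:** In the last pictures the small spanner and brass ring had not visibly moved. I did not check the dishes, lid or marker again, but the arm was never lowered near them. The gripper was clear of everything.

One reading disagreed: as I backed the spanner off the first time, the torque showed a slight loosening of about 0.1 N m. That is below the 0.15 N m that loosens the nut, and the final 90.4° was measured after the spanner was last off the nut.

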